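# Crank the egg tray over the candling light and stow the crank

### The arm

A 6-joint arm with a two-finger parallel gripper is mounted at the origin on the work surface. World frame = base frame: x ahead of the robot, y to its left, z up, the work surface at z = 0. Lengths are in m, angles in rad, forces in N, time in s.
With the tool pointing down it reaches from about 0.275 to 0.85 m from the base axis. Payload 19 kg.
Tool frame: the origin (TCP) lies midway between the tips of the shut fingers; the grasp point (between the pads) lies 19 mm behind it (tcp_to_grasp is the z of the grasp point in the tool frame, in m); z points along the fingers, x is the direction in which the jaws open and shut, and the axes are right-handed (so a half turn about z gives the same grasp; the last joint's range is limited). The gripper opens to 85 mm and grips with 20 to 120 N. Pads are 22 mm wide; open, the fingers measure 114 mm over their backs; the gripper's body (76 mm by 85 mm) begins 54 mm behind the grasp point. The pads swing forward as they close: fully open they stand 13 mm farther back than shut.
Start: joints at [-1.352, 0.15, 1.437, -0, 1.554, -0.134], TCP at [0.199, -0.54, 0.231] pointing down, gripper open.
Joint ranges: [-2.8, 2.8], [-0.68, 2.1], [0.12, 2.68], [-1.39, 4.53], [0.16, 2.79], [-2.81, 2.81]. Speed limits (rad/s): [1.89, 1.89, 2.22, 3.01, 3.01, 3.01].

### API

Orientations are given as a unit quaternion [w, x, y, z].
In Python, from workcell import * gives the robot as it stands.
- The arm moves only by the shell command python3 -m creep 'ROWS' [FORCE]. ROWS is JSON, one flat list of numbers, 7 for each row, row after row: the shift along the world's x, y, z in m, then the turn, a rotation vector about the world's x, y, z in rad, then the opening, from 0 (shut) to 1 (fully open). A call has 1 to 12 rows; each row shifts and turns the commanded pose from where the row before left it; what a row does not reach is not made up. A row lasts 1/8 s, in which the tool goes at most 62.5 mm and 10.7 degrees, less where a joint would pass 70% of its speed; a pose out of reach is approached as far as the arm can. A call with a gripper value outside its range is refused whole. The fingers move at their own pace and stop on an object; FORCE is the grip in N (left out, the last holds). Time passes only in rows, so rows that do not move let the fingers close. It gives the time, the measured TCP pose, the force and the opening at its end, in the units of the state.
- get_obs(): the state, without advancing time (a new reading comes with each control period).
- read_camera(name): name is "scene" or "side" or "wrist"; returns a dict with "color" (480x640x3 uint8, red, green, blue), "depth" (480x640 float32, m along the optical axis (not along the pixel's ray), 0 where there is no reading), "vfov" (degrees; the focal length in pixels is half the picture's height over the tangent of half this angle, whatever the lens; pixels are square), "cx", "cy" (the principal point, pixels), "dist_coeffs" ([k1, k2, p1, p2, k3] as OpenCV has them; the pictures are not rectified), "R" (3x3) and "t" (3): a world point X has camera coordinates R X + t; the wrist camera has in their place "hand_eye" (4x4, takes a point from camera to tool coordinates, whose origin is the TCP and whose axes are the tool frame's). Camera axes: x right, y down, z forward; pixel columns grow to the right and rows downward; lengths in m; the calibration is good to about 2 mm. A picture is of the moment at which its call begins: read the wrist's pose just before it.
- finish_job(): hands the job in, once; it reports no verdict.
Trained networks look in a picture, given as the dict that the camera call returned (one of the last four; its "shot" number tells which), for a name from the list of things; names that differ only in an ending like _2 or _b are one class to them, and where a whole thing is asked for, a point or a joint stands for the part that bears it (a point fixed in the world has none). Each returns a list of dicts, best first, with "confidence" (0 to 1); they miss things now and then, are a little off and sometimes report something else, mostly with a low value. They report only what shows in the picture. A call takes as long as a camera call.
- masks_of(picture, name): "region" (480x640 bool, what is visible of it) and "bbox" ([left, top, right, bottom] in pixels, round what is visible of it).
The state is a dict: "t": time; "joints": joint angles; "qd": joint speeds; "effort": joint torques, N m; "ee_pos": TCP position; "orientation": TCP orientation; "force": force on the tool from outside, world axes, zero at the start; "wrist_torque": the same for the moment, N m; "grip_width": opening from 0.0 (shut) to 1.0 (fully open).
Only numpy, scipy, OpenCV 4.12 (cv2) and the standard library are available. Lean on these libraries where they do the work, as an engineer would, in place of code of your own. Each camera call takes 0.05 s, during which the arm holds its last target.

### The job

First move the tin of lenses off the light panel and set it upright in the ring on its round cork mat. Then swing the folded crank handle up to fully upright, crank by it, counterclockwise seen from above, until the egg tray is centred over the light panel, and fold the handle back down flat. Keep your hand off the egg tray, keep the tin upright, and leave the nest egg, the bell and the screwdriver where they are.

Things in the scene. Friction and masses are not known exactly. Their poses are not given: they have to be found in the camera images.
- panel (a point): Centre, on the counter, of the fixed square white light panel in a dark frame (144 mm square, flush with the counter). Its frame is the machine's: +y is the tray's travel away from the green gearbox (centred 265 mm to -y of here), +x points to the tray's rail (22 mm high, 16 mm wide, centre line 103 mm to +x; the black carriage on it is 35 mm high).
- tray_mid (a point): Centre, on the floor's top, of the blue egg tray: 110 mm square, floor 14 mm and walls 34 mm above the counter, four eggs with tops at 68 mm. The crank slides it along the rail, 14 mm to +y per radian. It starts 100 to 130 mm short of the panel's centre and can run 15 mm past it. Its underside is 8 mm up: it runs into anything left on the panel.
- crank (a joint): Turn of the crank about its vertical axis, rad, growing counterclockwise seen from above; starts at 0 to 2.1 and the tray is centred over the panel at 9.29. It turns freely either way against friction of about 0.15 N m and stays where left. At 0 the arm points along the machine's +x.
- handle (a joint): Fold of the crank's handle, rad: 0 is folded flat along the arm, pointing back over the axis; 1.57 is upright; stop at 1.62. It stays where it is left (friction about 0.08 N m). It does not fold when pushed sideways, in the cranking direction.
- hub (a point): Point on the crank's vertical axis, level with the handle's hinge, 140 mm above the counter. The steel arm lies below it, hub top at 130 mm. The gearbox under it is 110 mm square and 90 mm high.
- pivot (a point): The handle's hinge point, 60 mm out from the crank axis, 140 mm above the counter. The hinge's axis is level and tangential, between two thin cheeks (30 mm apart over their outsides) whose tops stand 142 mm high and which reach 9 mm further out than the hinge.
- grip_end (a point): Free end of the red handle grip (on its axis), 80 mm from the hinge. The grip is a round bar 22 mm in diameter over its last 58 mm. Folded, it lies level 140 mm above the counter and ends 20 mm beyond the crank axis; upright, it stands to 220 mm.
- thumb_tab (a point): Point on top of the yellow thumb tab, 30 mm beyond the hinge on the side away from the grip, in line with it (flat, 20 mm wide, 6 mm thick, its end 40 mm from the hinge). Folded, it sticks out level beyond the arm's end, its top 143 mm above the counter; pressing it down tips the grip up.
- tin_mid (a point): Centre of the closed round metal tin with a blue lid, white disc on top: 66 mm in diameter, 45 mm high, about 0.2 kg, standing on the light panel at the start. The point is half-way up.
- mat_mid (a point): Centre, on the counter, of the flat round cork mat (112 mm in diameter, as good as flush with the counter) with a dark ring of 80 mm diameter on it, the tin's place. It lies in one of three places in a row in front of the machine; nest egg and screwdriver take the other two.
- nest_egg (a point): Middle (31 mm up) of the tan nest egg in its pine egg cup, 62 mm high, 52 mm across, loose.
- bell_mid (a point): Point 50 mm up on the axis of the copper hand bell, 104 mm high, 68 mm across its mouth, standing, loose.
- screwdriver_grip (a point): Handle of the stubby screwdriver with a red handle, 110 mm long, lying loose.

How it is judged:
By the outcome, as a careful person would: the job done as asked, in the order asked, and still so for the second after the job is handed in, with the robot touching nothing.
It also fails if it takes over 72 s, if anything falls off the work surface, if the arm or the gripper's body presses on something with over 40 N, if the wrist force passes 120 N, or if a joint passes its speed limit or range.

## Working session

There is one attempt and no reset: what is moved stays moved. The work goes in short steps, Python scripts to look and compute and a shell command to move; the robot and the scene stay as the last step left them, time stands still between calls to the robot, and variables do not carry over. Pictures are saved under pics/ and viewed, and the job is handed in when it is done.

```bash
mkdir -p pics; ls; cat > h.py <<'E'
from workcell import *
import numpy as np, cv2
from scipy.spatial.transform import Rotation as Ro
def K(p):
    f=240/np.tan(np.radians(p["vfov"])/2)
    return np.array([[f,0,p["cx"]],[0,f,p["cy"]],[0,0,1]])
def world(p,uv,d,ee=None):
    uv=np.array(uv,float).reshape(-1,1,2)
    n=cv2.undistortPoints(uv,K(p),np.array(p["dist_coeffs"],float)).reshape(-1,2)
    c=np.c_[n,np.ones(len(n))]*np.array(d).reshape(-1,1)
    return towr(p,c,ee)
def towr(p,c,ee=None):
    if "R" in p: return (c-np.array(p["t"]))@np.array(p["R"])
    H=np.array(p["hand_eye"]); c=c@H[:3,:3].T+H[:3,3]
    q=ee["orientation"]; R=Ro.from_quat([q[1],q[2],q[3],q[0]]).as_matrix()
    return c@R.T+np.array(ee["ee_pos"])
def cloud(p,m,ee=None):
    v,u=np.nonzero(m&(p["depth"]>0)); return world(p,np.c_[u,v],p["depth"][v,u],ee)
def plane(p,uv,z,ee=None):
    a=world(p,uv,np.ones(1)*0.1,ee); b=world(p,uv,np.ones(1)*1.0,ee)
    s=(z-a[:,2:])/(b[:,2:]-a[:,2:]); return a+s*(b-a)
def save(p,n): cv2.imwrite("pics/"+n,p["color"][:,:,::-1])
E
python3 - <<'E'
from h import *
for n in ["scene","side","wrist"]:
    ee=get_obs(); p=read_camera(n); save(p,n+"0.png")
    print(n,p["vfov"],p["cx"],p["cy"],p["dist_coeffs"])
    for t in ["tin_mid","crank","handle","tray_mid","thumb_tab","grip_end","nest_egg","bell_mid","screwdriver_grip","mat_mid","panel"]:
        try: r=masks_of(p,t)
        except Exception as e: print(t,e); continue
        for x in r[:2]:
            c=cloud(p,x["region"],ee)
            print(t,round(x["confidence"],2),x["bbox"],np.round(np.median(c,0),3) if len(c) else None,np.round(np.percentile(c,[2,98],axis=0),3).tolist() if len(c) else None)
print(ee)
E
```

```text
pics
scene 46.846806299923536 315.9380555671011 230.55719540949318 [-0.1735603  0.         0.         0.         0.       ]
tin_mid 0.56 [339.8, 252.7, 373.5, 285.6] [0.612 0.165 0.044] [[0.563, 0.136, 0.003], [0.628, 0.198, 0.049]]
crank 0.8 [196.2, 226.9, 228.1, 272.8] [ 0.633 -0.124  0.143] [[0.582, -0.149, 0.123], [0.688, -0.097, 0.154]]
handle 0.88 [194.4, 227.0, 229.9, 272.7] [ 0.632 -0.121  0.145] [[0.58, -0.147, 0.137], [0.688, -0.095, 0.154]]
handle 0.67 [387.2, 223.3, 438.4, 254.2] [0.478 0.328 0.003] [[0.427, 0.277, -0.001], [0.529, 0.38, 0.006]]
tray_mid 0.58 [254.8, 252.4, 311.1, 321.7] [0.64  0.004 0.035] [[0.552, -0.047, 0.012], [0.721, 0.056, 0.067]]
tray_mid 0.24 [197.7, 227.4, 228.4, 272.9] [ 0.631 -0.121  0.144] [[0.577, -0.148, 0.09], [0.688, -0.095, 0.154]]
thumb_tab 0.57 [197.4, 228.5, 226.1, 272.3] [ 0.632 -0.12   0.145] [[0.582, -0.145, 0.137], [0.688, -0.095, 0.154]]
thumb_tab 0.22 [212.6, 201.9, 241.1, 245.1] [ 0.429 -0.107  0.04 ] [[0.412, -0.134, 0.005], [0.444, -0.079, 0.102]]
grip_end 0.78 [193.2, 227.9, 227.6, 271.3] [ 0.632 -0.121  0.145] [[0.581, -0.1
[... 3208 characters left out ...]
       ]
{'t': 1.2, 'joints': array([-1.35198932e+00,  1.50513515e-01,  1.43742856e+00, -4.05202602e-06,
        1.55383212e+00, -1.33989058e-01]), 'qd': array([-2.85692228e-04, -1.04669376e-03, -7.21029303e-05, -2.16392479e-04,
        1.51461853e-03, -7.74847214e-04]), 'effort': array([ 5.78533964e-04, -7.12801051e+01, -5.71043122e+01, -1.56064598e-04,
        1.41587861e-03,  3.19045500e-05]), 'ee_pos': array([ 0.19865062, -0.53954067,  0.23124464]), 'orientation': array([-5.99116604e-05,  8.20220417e-01, -5.72047603e-01, -6.82160622e-05]), 'force': array([-0.20743938,  0.59236657, -0.07510753]), 'wrist_torque': array([0.00564617, 0.02545513, 0.0064676 ]), 'grip_width': 1.002005844589991}
```

```bash
python3 - <<'E'
import cv2
a=cv2.imread("pics/scene0.png")[180:350,160:460]; cv2.imwrite("pics/sc.png",cv2.resize(a,None,fx=2.6,fy=2.6,interpolation=cv2.INTER_CUBIC))
a=cv2.imread("pics/side0.png")[160:440,160:480]; cv2.imwrite("pics/si.png",cv2.resize(a,None,fx=2.1,fy=2.1,interpolation=cv2.INTER_CUBIC))
E
```

```text
(no output)
```

View pics/sc.png

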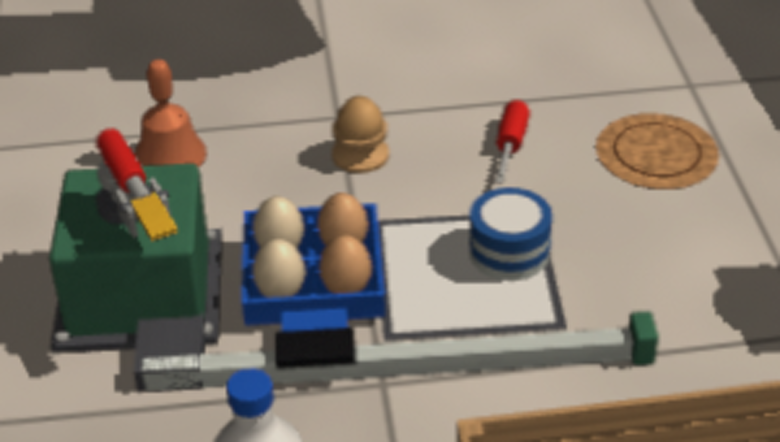

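View pics/si.png

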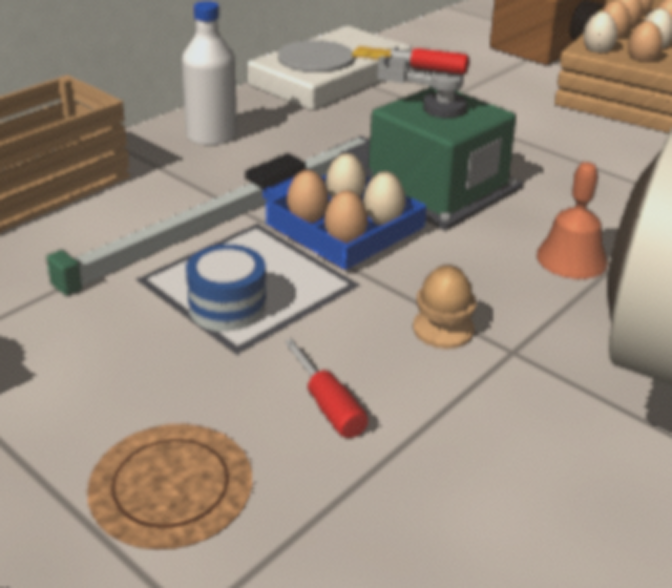

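```bash
python3 - <<'E'
from h import *
def seg(p,cond):
    return cond
for n in ["scene","side"]:
    p=read_camera(n); c=p["color"].astype(int); hsv=cv2.cvtColor(p["color"],cv2.COLOR_RGB2HSV)
    d=p["depth"]; v,u=np.mgrid[:480,:640]
    W=world(p,np.c_[u.ravel(),v.ravel()],d.ravel()).reshape(480,640,3); ok=d>0
    x,y,z=W[...,0],W[...,1],W[...,2]
    reg=ok&(x>.35)&(x<.8)&(y>-.3)&(y<.45)
    # rail top
    m=reg&(abs(z-.022)<.004)&(x>.69)&(x<.78)&(y>.06)
    if m.sum()>30:
        P=W[m]; f=cv2.fitLine(P[:,:2].astype(np.float32),cv2.DIST_HUBER,0,.01,.01).ravel(); print(n,"rail",m.sum(),f, "angle",np.degrees(np.arctan2(f[1],f[0])))
    # panel white
    S,V=hsv[...,1],hsv[...,2]
    m=(reg&(abs(z)<.008)&(x>.5)&(x<.72)&(y>.03)&(y<.27)&(S<25)&(V>170)).astype(np.uint8)
    m=cv2.morphologyEx(m,cv2.MORPH_OPEN,np.ones((2,2),np.uint8))
    pts=np.argwhere(m)[:,::-1].astype(float); w=plane(p,pts,0.0)
    r=cv2.minAreaRect(w[:,:2].astype(np.float32)); print(n,"panel vis",len(pts),r, np.round(w.min(0),3),np.round(w.max(0),3))
    # tin top
    m=reg&(abs(z-.045)<.006)&(x>.5)&(x<.7)&(y>.1)&(y<.25)
    P=W[m]; print(n,"tin top",cv2.minEnclosingCircle(P[:,:2].astype(np.float32)),P[:,2].mean())
    mm=m&(S<40); q=np.argwhere(mm)[:,::-1].astype(float); print("disc",plane(p,[q.mean(0)],.045))
    # mat
    m=reg&(abs(z)<.01)&(y>.24)&(S>60)&(hsv[...,0]<20)
    cn,_=cv2.findContours(m.astype(np.uint8),cv2.RETR_EXTERNAL,cv2.CHAIN_APPROX_NONE); cc=max(cn,key=cv2.contourArea)
    w=plane(p,cc.reshape(-1,2).astype(float),0.)[:,:2]
    e=cv2.fitEllipse((w*1000).astype(np.float32)); print(n,"mat",e)
    # handle
    m=reg&(z>.125)&(y<0)&(y>-.25)&(x>.5)
    rm=m&(S>130)&((hsv[...,0]<8)|(hsv[...,0]>172)); ym=m&(S>100)&(hsv[...,0]>15)&(hsv[...,0]<35)
    for k,mm in(("red",rm),("yel",ym)):
        P=W[mm]; 
        if len(P): print(n,k,len(P),P.mean(0),P.min(0),P.max(0))
    P=np.r_[W[rm],W[ym]]; f=cv2.fitLine(P[:,:2].astype(np.float32),cv2.DIST_HUBER,0,.01,.01).ravel(); s=(P[:,:2]-f[:2])@f[2:] if 0 else None
    f=f.ravel(); d0=f[:2]; s=(P[:,:2]-f[2:])@d0; print("line",f,np.degrees(np.arctan2(f[1],f[0])),"ends",f[2:]+d0*s.min(),f[2:]+d0*s.max())
    # gearbox top
    m=reg&(abs(z-.09)<.006)&(y<-.04)
    P=W[m]; print(n,"gb",m.sum(),cv2.minAreaRect(P[:,:2].astype(np.float32)),P[:,2].mean())
    # blue tray
    m=reg&(abs(z-.034)<.005)&(hsv[...,0]>100)&(hsv[...,0]<130)&(S>120)&(y<.085)&(x<.7)
    P=W[m]; print(n,"tray",m.sum(),cv2.minAreaRect(P[:,:2].astype(np.float32)))
print(get_obs()["t"])
E
```

```text
scene rail 642 [0.07756132 0.9969876  0.7175828  0.15456791] angle 85.55159Traceback (most recent call last):
  File "<stdin>", line 18, in <module>
  File "h.py", line 20, in plane
    a=world(p,uv,np.ones(1)*0.1,ee); b=world(p,uv,np.ones(1)*1.0,ee)
  File "h.py", line 9, in world
    n=cv2.undistortPoints(uv,K(p),np.array(p["dist_coeffs"],float)).reshape(-1,2)
      ~~~~~~~~~~~~~~~~~~~^^^^^^^^^^^^^^^^^^^^^^^^^^^^^^^^^^^^^^^^^^
cv2.error: OpenCV(4.12.0) /io/opencv/modules/calib3d/src/undistort.dispatch.cpp:347: error: (-215:Assertion failed) CV_IS_MAT(_src) && CV_IS_MAT(_dst) && (_src->rows == 1 || _src->cols == 1) && (_dst->rows == 1 || _dst->cols == 1) && _src->cols + _src->rows - 1 == _dst->rows + _dst->cols - 1 && (CV_MAT_TYPE(_src->type) == CV_32FC2 || CV_MAT_TYPE(_src->type) == CV_64FC2) && (CV_MAT_TYPE(_dst->type) == CV_32FC2 || CV_MAT_TYPE(_dst->type) == CV_64FC2) in function 'cvUndistortPointsInternal'
```

```bash
cat > an.py <<'E'
from h import *
import pickle
def grab(tag,names=("scene","side")):
    o={}
    for n in names:
        ee=get_obs(); p=read_camera(n); save(p,f"{n}_{tag}.png"); o[n]=(p,ee)
    pickle.dump(o,open(f"{tag}.pkl","wb")); return o
def load(tag): return pickle.load(open(f"{tag}.pkl","rb"))
def full(p,ee=None):
    v,u=np.mgrid[:480,:640]
    return world(p,np.c_[u.ravel(),v.ravel()],p["depth"].ravel(),ee).reshape(480,640,3)
E
python3 - <<'E'
from an import *
o=grab("a")
for n in ["scene","side"]:
    p=o[n][0]; hsv=cv2.cvtColor(p["color"],cv2.COLOR_RGB2HSV)
    W=full(p); ok=p["depth"]>0
    x,y,z=W[...,0],W[...,1],W[...,2]
    H,S,V=hsv[...,0],hsv[...,1],hsv[...,2]
    reg=ok&(x>.35)&(x<.8)&(y>-.3)&(y<.45)
    m=reg&(abs(z-.022)<.004)&(x>.69)&(x<.78)&(y>.06)
    if m.sum()>30:
        P=W[m]; f=cv2.fitLine(P[:,:2].astype(np.float32),cv2.DIST_HUBER,0,.01,.01).ravel(); print(n,"rail",m.sum(),f, "angle",np.degrees(np.arctan2(f[1],f[0])))
    i=np.unravel_index(np.argmin(np.hypot(x-.66,y-.12)+(1-ok)),x.shape); print("panel hsv",hsv[i])
    m=reg&(abs(z)<.008)&(x>.5)&(x<.72)&(y>.03)&(y<.27)&(V<95)
    w=plane(p,np.argwhere(m)[:,::-1],0.); r=cv2.minAreaRect(w[:,:2].astype(np.float32)); print(n,"panel dark",len(w),r)
    m=reg&(abs(z-.045)<.006)&(x>.5)&(x<.7)&(y>.1)&(y<.25)
    P=W[m]; print(n,"tin top",cv2.minEnclosingCircle(P[:,:2].astype(np.float32)),P[:,2].mean())
    q=np.argwhere(m&(S<60))[:,::-1]; print("disc",len(q),plane(p,[q.mean(0)],.045) if len(q) else 0)
    m=reg&(abs(z)<.01)&(y>.24)&(S>60)&(H<20)
    cn,_=cv2.findContours(m.astype(np.uint8),cv2.RETR_EXTERNAL,cv2.CHAIN_APPROX_NONE); cc=max(cn,key=cv2.contourArea)
    w=plane(p,cc.reshape(-1,2).astype(float),0.)[:,:2]
    print(n,"mat",cv2.fitEllipse((w*1000).astype(np.float32)))
    m=reg&(z>.125)&(y<0)&(y>-.25)&(x>.5)
    rm=m&(S>130)&((H<8)|(H>172)); ym=m&(S>100)&(H>15)&(H<35)
    for k,mm in(("red",rm),("yel",ym)):
        P=W[mm]
        if len(P): print(n,k,len(P),P.mean(0),P.min(0),P.max(0))
    P=np.r_[W[rm],W[ym]]; f=cv2.fitLine(P[:,:2].astype(np.float32),cv2.DIST_HUBER,0,.01,.01).ravel()
    d0=f[:2]; s=(P[:,:2]-f[2:])@d0; print("line",f,np.degrees(np.arctan2(f[1],f[0])),"ends",f[2:]+d0*s.min(),f[2:]+d0*s.max())
    m=reg&(abs(z-.09)<.006)&(y<-.04)
    P=W[m]; print(n,"gb",m.sum(),cv2.minAreaRect(P[:,:2].astype(np.float32)),P[:,2].mean())
    m=reg&(abs(z-.034)<.005)&(H>100)&(H<130)&(S>120)&(y<.085)&(x<.7)
    P=W[m]; print(n,"tray",m.sum(),cv2.minAreaRect(P[:,:2].astype(np.float32)))
print(get_obs()["t"])
E
```

```text
scene rail 650 [0.08235625 0.99660295 0.71740556 0.15407257] angle 85.27598
panel hsv [ 19  26 209]
scene panel dark 369 ((0.6091356873512268, 0.11658476293087006), (0.16816706955432892, 0.2161838710308075), 86.78981018066406)
scene tin top ((0.5953284502029419, 0.166964590549469), 0.03619980812072754) 0.0457927466691362
disc 297 [[0.59193497 0.16772761 0.045     ]]
scene mat ((472.4846496582031, 330.1390686035156), (112.11786651611328, 112.42704010009766), 69.76033782958984)
scene red 223 [ 0.60889098 -0.13137983  0.15001557] [ 0.57527619 -0.14680323  0.13259035] [ 0.63338521 -0.11362611  0.15622744]
scene yel 198 [ 0.67040929 -0.10678157  0.14148471] [ 0.6301455  -0.1228495   0.13025188] [ 0.69135943 -0.09163823  0.14612461]
line [ 0.930606    0.36602256  0.6378236  -0.11981106] 21.470524 ends [ 0.57813311 -0.14328829] [ 0.69023506 -0.09919677]
scene gb 1393 ((0.5330705046653748, -0.13165178894996643), (0.11045865714550018, 0.2381640523672104), 87.67599487304688) 0.08933981649310276
scene tray 367 ((0.6222642660140991, 0.004375964403152466), (0.10839609056711197, 0.1480278223752975
[... 441 characters left out ...]
), (111.11150360107422, 112.23370361328125), 53.53914260864258)
side red 243 [ 0.5994435  -0.12741529  0.14487168] [ 0.57263648 -0.14606624  0.13441229] [ 0.62928735 -0.11414445  0.15302986]
side yel 75 [ 0.66998157 -0.10559816  0.13991739] [ 0.64928744 -0.12077756  0.13593411] [ 0.68940146 -0.0920609   0.14195606]
line [ 0.95170486  0.3070144   0.6244859  -0.11912729] 17.879395 ends [ 0.57346069 -0.13558772] [ 0.68760373 -0.09876585]
side gb 983 ((0.5277805924415588, -0.13241752982139587), (0.10974802076816559, 0.24341386556625366), 87.47901153564453) 0.08831044730021574
side tray 251 ((0.6024922728538513, 0.004394330084323883), (0.11211473494768143, 0.11151085793972015), 85.837890625)
1.95
```

```bash
python3 -m creep '[0.02,0.035,0,0,0,0,1, 0.028,0.05,0,0,0,0,1, 0.028,0.05,0,0,0,0,1, 0.028,0.05,0,0,0,0,1, 0.028,0.05,0,0,0,0,1, 0.028,0.05,0,0,0,0,1, 0.028,0.05,0,0,0,0,1, 0.028,0.05,0,0,0,0,1, 0.028,0.05,0,0,0,0,1, 0.028,0.05,0,0,0,0,1, 0.028,0.05,0,0,0,0,1, 0.028,0.05,0,0,0,0,1]' 40
```

```text
t: 3.45
ee_pos: [0.5273, 0.0474, 0.2315]
orientation: [-0.0, 0.82, -0.572, 0.0]
force: [0.8, -1.2, -0.6]
grip_width: 0.999
```

```bash
python3 -m creep '[0.028,0.05,0,0,0,0,1, 0.028,0.05,-0.03,0,0,0,1, 0.01,0.02,-0.02,0,0,0,1, 0,0,0,0,0,0,1]'
python3 - <<'E'
from an import *
o=grab("b",("wrist",)); p,ee=o["wrist"]
print(ee["ee_pos"],p["hand_eye"])
hsv=cv2.cvtColor(p["color"],cv2.COLOR_RGB2HSV);S=hsv[...,1]
W=full(p,ee); x,y,z=W[...,0],W[...,1],W[...,2]; ok=p["depth"]>0
for t in ["tin_mid","tray_mid"]:
  for r in masks_of(p,t)[:2]:
    c=cloud(p,r["region"],ee);
    print(t,r["confidence"],r["bbox"],np.median(c,0) if len(c) else 0)
m=ok&(abs(z-.045)<.006)&(abs(x-.595)<.05)&(abs(y-.167)<.05)
if m.sum()>20: print(cv2.minEnclosingCircle(W[m][:,:2].astype(np.float32)), W[m].mean(0))
E
```

```text
t: 3.95
ee_pos: [0.5912, 0.1649, 0.1802]
orientation: [0.001, 0.821, -0.571, -0.001]
force: [-0.0, 0.8, 0.1]
grip_width: 0.999
[0.59124238 0.16494068 0.18020192] [[ 9.99999894e-01  4.25780151e-05  4.58738486e-04 -4.83359665e-04]
 [-1.83961461e-04  9.49799270e-01  3.12859894e-01 -8.08840783e-02]
 [-4.22388526e-04 -3.12859945e-01  9.49799177e-01 -1.43068434e-01]
 [ 0.00000000e+00  0.00000000e+00  0.00000000e+00  1.00000000e+00]]
tin_mid 0.62 [282.3, 173.5, 362.3, 260.7] [0.59784112 0.16831911 0.04592863]
tray_mid 0.8 [407.8, 133.2, 601.1, 334.4] [0.62964211 0.00637158 0.03494559]
tray_mid 0.68 [281.9, 174.1, 363.1, 259.2] [0.59777677 0.16808256 0.04592168]
((0.5946537256240845, 0.16707918047904968), 0.03391782194375992) [0.59620384 0.16740954 0.04594624]
```

View pics/wrist_b.png

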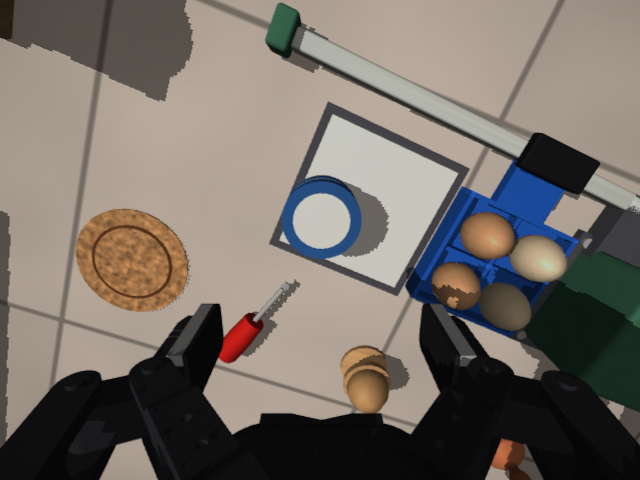

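```bash
python3 - <<'E'
from an import *
p,ee=load("b")["wrist"]
c=plane(p,[[331,103],[467,170],[398,294],[270,243]],0.,ee)[:,:2]; print("panel",c,c.mean(0)); 
e=[np.degrees(np.arctan2(*(b-a)[::-1])) for a,b in((c[2],c[3]),(c[1],c[0]),(c[3],c[0]),(c[2],c[1]))]; print(e)
hsv=cv2.cvtColor(p["color"],cv2.COLOR_RGB2HSV)
W=full(p,ee)
m=(hsv[...,1]>60)&(hsv[...,0]<22)&(W[...,1]>.25)&(W[...,0]<.56)&(abs(W[...,2])<.02)
cn,_=cv2.findContours(m.astype(np.uint8),cv2.RETR_EXTERNAL,cv2.CHAIN_APPROX_NONE); cc=max(cn,key=cv2.contourArea)
print("mat",cv2.fitEllipse((plane(p,cc.reshape(-1,2),0.,ee)[:,:2]*1000).astype(np.float32)))
# tray rim corners / walls
m=(hsv[...,0]>100)&(hsv[...,0]<130)&(hsv[...,1]>120)&(abs(W[...,2]-.034)<.004)&(W[...,1]<.1)
P=W[m]; yaw=np.radians(-3.5); d=np.array([-np.sin(yaw),np.cos(yaw)]); print("tray y ext",np.percentile(P[:,:2]@d,[0.5,99.5]),"x",np.percentile(P[:,:2]@[d[1],-d[0]],[.5,95]))
m=(abs(W[...,2]-.022)<.004)&(W[...,0]>.69)&(W[...,0]<.75)&(W[...,1]>.05)&(W[...,1]<.22)
f=cv2.fitLine(W[m][:,:2].astype(np.float32),cv2.DIST_HUBER,0,.01,.01).ravel(); print("rail",f,np.degrees(np.arctan2(f[1],f[0])))
E
```

```text
panel [[0.68673907 0.19141202]
 [0.67644172 0.05221776]
 [0.53690894 0.05920171]
 [0.5442585  0.20209786]] [0.61108706 0.12623234]
[np.float64(87.05570641393844), np.float64(85.76906231795233), np.float64(-4.289072209901344), np.float64(-2.8653993884728157)]
mat ((475.64154052734375, 327.21978759765625), (112.03260803222656, 112.26737213134766), 68.65028381347656)
tray y ext [-0.0146232   0.09623145] x [0.54801289 0.65665313]
rail [0.06097212 0.99813944 0.71446013 0.13840382] 86.50438
```

```bash
python3 -m creep '[0.0035,0.002,-0.03,0,0,0,1, 0,0,-0.045,0,0,0,1, 0,0,-0.045,0,0,0,1, 0,0,-0.035,0,0,0,1, 0,0,-0.017,0,0,0,1, 0,0,0,0,0,0,0.5, 0,0,0,0,0,0,0.5,0,0,0,0,0,0,0.5,0,0,0,0,0,0,0.5]' 40
```

```text
t: 5.22
ee_pos: [0.5959, 0.1658, 0.0116]
orientation: [-0.001, 0.82, -0.572, 0.001]
force: [-0.8, 0.7, 6.7]
grip_width: 0.761
```

```bash
python3 -m creep '[0,0,0.02,0,0,0,0.5, 0,0,0.04,0,0,0,0.5, -0.02,0.025,0.01,0,0,0,0.5, -0.03,0.04,0,0,0,0,0.5, -0.03,0.04,0,0,0,0,0.5, -0.025,0.035,0,0,0,0,0.5, -0.0155,0.021,0,0,0,0,0.5, 0,0,0,0,0,0,0.5]'
python3 - <<'E'
from an import *
o=grab("c",("wrist","side")); p,ee=o["wrist"]; print(ee["ee_pos"])
E
```

```text
t: 6.22
ee_pos: [0.4739, 0.3282, 0.0817]
orientation: [-0.001, 0.821, -0.571, 0.0]
force: [0.1, -0.5, -2.3]
grip_width: 0.764
[0.4738757  0.32817955 0.08173741]
```

View pics/wrist_c.png

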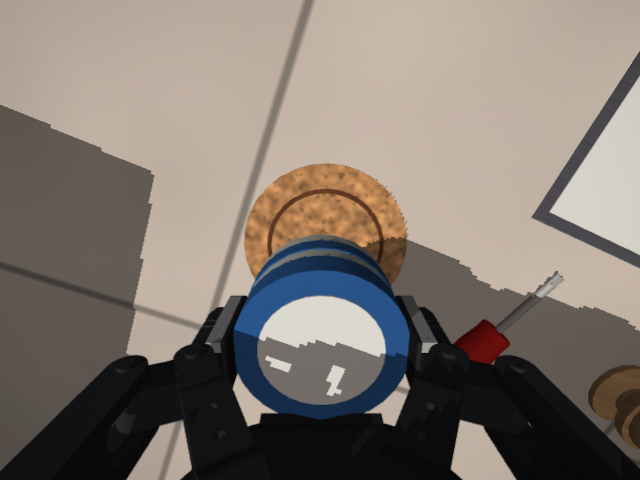

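View pics/side_c.png

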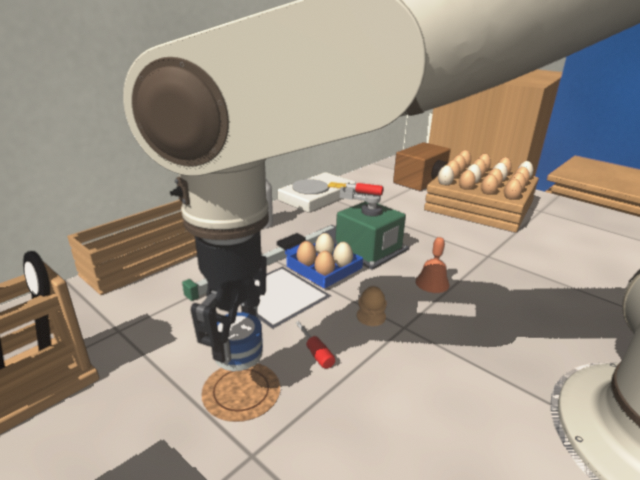

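```bash
python3 - <<'E'
from an import *
p,ee=load("c")["wrist"]
W=full(p,ee); x,y,z=W[...,0],W[...,1],W[...,2]; ok=p["depth"]>0
m=ok&(z>.10)&(z<.135)&(np.hypot(x-.474,y-.328)<.045)
print(np.percentile(z[m],[5,50,95]))
q=m&(abs(z-np.median(z[m]))<.004)&((lambda h:(h[...,1]>120)&(h[...,0]>95)|(h[...,1]<60))(cv2.cvtColor(p["color"],cv2.COLOR_RGB2HSV)))
cn,_=cv2.findContours(q.astype(np.uint8),cv2.RETR_EXTERNAL,cv2.CHAIN_APPROX_NONE); cc=max(cn,key=cv2.contourArea)
w=plane(p,cc.reshape(-1,2),np.median(z[m]),ee)[:,:2]; print(cv2.fitEllipse((w*1000).astype(np.float32)),cv2.minEnclosingCircle(w.astype(np.float32)))
A=np.c_[x[q],y[q],np.ones(q.sum())]; print("tilt",np.linalg.lstsq(A,z[q],rcond=None)[0])
h=cv2.cvtColor(p["color"],cv2.COLOR_RGB2HSV); m=(h[...,1]>75)&(h[...,0]<22)&(abs(z)<.02)&(np.hypot(x-.475,y-.327)<.08)
P=plane(p,np.argwhere(m)[:,::-1],0.,ee)[:,:2]; print("mat",cv2.minEnclosingCircle(P.astype(np.float32)))
E
```

```text
[0.10796627 0.11612279 0.12542449]
((475.6444396972656, 329.1799621582031), (63.92610549926758, 76.79977416992188), 22.087421417236328) ((0.47898393869400024, 0.329653263092041), 0.045533545315265656)
tilt [-0.00600793 -0.0025367   0.11980752]
mat ((0.476134330034256, 0.32637161016464233), 0.056575123220682144)
```

```bash
python3 -m creep '[0.002,-0.0015,-0.025,0,0,0,0.5, 0,0,-0.03,0,0,0,0.5, 0,0,-0.012,0,0,0,0.5, 0,0,-0.003,0,0,0,0.5, 0,0,0,0,0,0,0.5]'
```

```text
t: 6.95
ee_pos: [0.4775, 0.3248, 0.0115]
orientation: [-0.0, 0.82, -0.572, 0.0]
force: [-1.9, -2.4, 2.9]
grip_width: 0.758
```

Seated on the mat; release and lift.

```bash
python3 -m creep '[0,0,0,0,0,0,1, 0,0,0,0,0,0,1, 0,0,0,0,0,0,1, 0,0,0.02,0,0,0,1, 0,0,0.05,0,0,0,1, 0,0,0.06,0,0,0,1, 0.01,-0.035,0.05,0,0,0,1, 0.01,-0.045,0.03,0,0,0,1, 0.01,-0.05,0,0,0,0,1, 0.01,-0.05,0,0,0,0,1]'
python3 - <<'E'
from an import *
o=grab("d",("wrist","scene")); p,ee=o["wrist"]; print(ee["ee_pos"])
for n in o:
  p,ee=o[n]; W=full(p,ee); x,y,z=W[...,0],W[...,1],W[...,2]
  m=(abs(z-.045)<.005)&(np.hypot(x-.476,y-.327)<.06); P=W[m]
  if m.sum()>20: print(n,cv2.minEnclosingCircle(P[:,:2].astype(np.float32)),P[:,2].std())
E
```

```text
t: 8.2
ee_pos: [0.5168, 0.1438, 0.2208]
orientation: [-0.0, 0.82, -0.572, 0.0]
force: [0.5, -0.2, -0.3]
grip_width: 0.999
[0.51682972 0.14381061 0.22076015]
wrist ((0.4768802225589752, 0.3254992663860321), 0.03443468362092972) 0.0010757723043952226
scene ((0.4765031635761261, 0.3237726092338562), 0.038338709622621536) 0.001993109964663907
```

View pics/wrist_d.png

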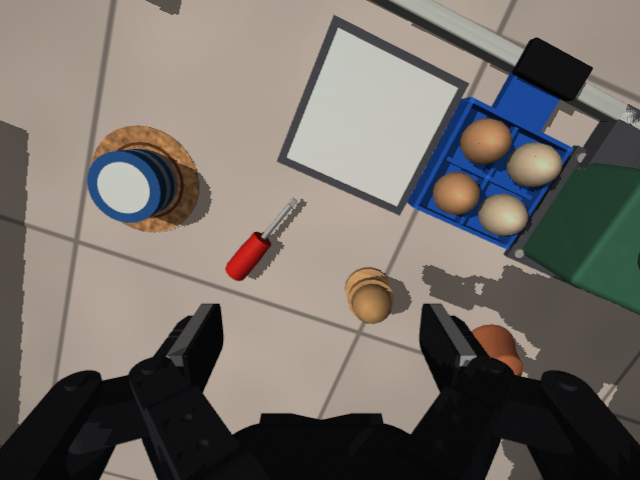

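```bash
python3 -m creep '[0.01,-0.035,0.02,0,0,0,1, 0.012,-0.045,0.02,0,0,0,1, 0.013,-0.045,0.02,0,0,0,1, 0.013,-0.045,0.02,0,0,0,1, 0.013,-0.045,0.01,0,0,0,1, 0.012,-0.045,0.005,0,0,0,1, 0.005,-0.021,0,0,0,0,1, 0,0,0,0,0,0,1]'
python3 - <<'E'
from an import *
o=grab("e",("wrist",)); p,ee=o["wrist"]; print(ee["ee_pos"])
W=full(p,ee); x,y,z=W[...,0],W[...,1],W[...,2]; h=cv2.cvtColor(p["color"],cv2.COLOR_RGB2HSV); H,S,V=h[...,0],h[...,1],h[...,2]
m=(z>.125)&(z<.17)&(np.hypot(x-.6,y+.13)<.12)
rm=m&(S>130)&((H<8)|(H>172)); ym=m&(S>100)&(H>15)&(H<35)
for k,q in(("r",rm),("y",ym)):
  print(k,q.sum(),cv2.minAreaRect(W[q][:,:2].astype(np.float32)),np.percentile(W[q][:,2],[5,50,95]))
P=np.r_[W[rm],W[ym]]; f=cv2.fitLine(P[:,:2].astype(np.float32),cv2.DIST_HUBER,0,.01,.01).ravel(); d=f[:2]; s=(P[:,:2]-f[2:])@d
print(f,np.degrees(np.arctan2(d[1],d[0])),f[2:]+d*np.percentile(s,.5),f[2:]+d*np.percentile(s,99.5))
g=(abs(z-.09)<.005)&(H>40)&(H<90)&(S>60); print(g.sum(),cv2.minAreaRect(W[g][:,:2].astype(np.float32)))
E
```

```text
t: 9.3
ee_pos: [0.5948, -0.1363, 0.3146]
orientation: [0.0, 0.82, -0.573, -0.001]
force: [-0.4, 0.3, 0.4]
grip_width: 1.0
[ 0.594845   -0.13628257  0.31456168]
r 1378 ((0.6042507290840149, -0.13343772292137146), (0.05680185556411743, 0.020929822698235512), 20.0958194732666) [0.14610301 0.15181737 0.15421298]
y 1097 ((0.669201672077179, -0.10894612967967987), (0.04127848148345947, 0.01963154971599579), 21.833080291748047) [0.14107287 0.14256038 0.14412094]
[ 0.93440294  0.35621786  0.6340158  -0.12230016] 20.8681 [ 0.57861902 -0.1434188 ] [ 0.68822153 -0.10163558]
6694 ((0.5962505340576172, -0.13703347742557526), (0.10921108722686768, 0.10742690414190292), 86.67923736572266)
```

View pics/wrist_e.png

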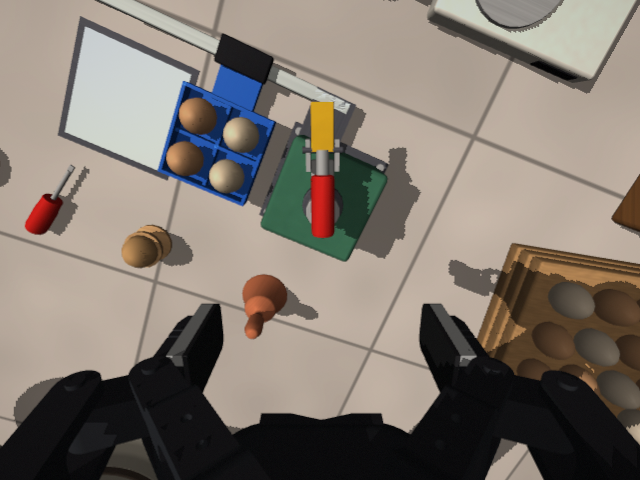

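```bash
python3 -m creep '[-0.006,-0.0025,-0.03,0,0,0,1, -0.006,-0.003,-0.045,0,0,0,0.8, 0,0,-0.045,0,0,0,0.7, 0,0,-0.035,0,0,0,0.6, 0,0,-0.018,0,0,0,0.5, 0,0,-0.0075,0,0,0,0.45, 0,0,0,0,0,0,0.45]' 30
python3 - <<'E'
from an import *
o=grab("f",("wrist","side")); print(o["wrist"][1]["ee_pos"])
a=o["side"][0]["color"][120:260,280:440,::-1]; cv2.imwrite("pics/f.png",cv2.resize(a,None,fx=4,fy=4,interpolation=cv2.INTER_CUBIC))
E
```

```text
t: 10.22
ee_pos: [0.583, -0.141, 0.1355]
orientation: [-0.0, 0.82, -0.572, 0.0]
force: [0.4, 0.7, 0.1]
grip_width: 0.45
[ 0.58301607 -0.14099817  0.13549282]
```

View pics/f.png

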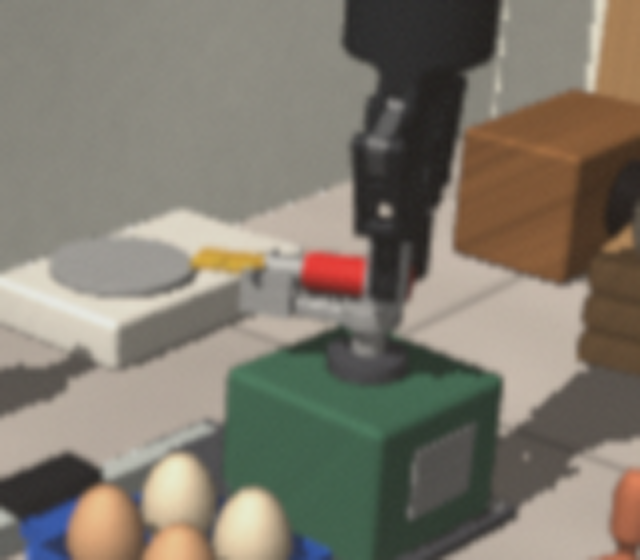

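View pics/wrist_f.png

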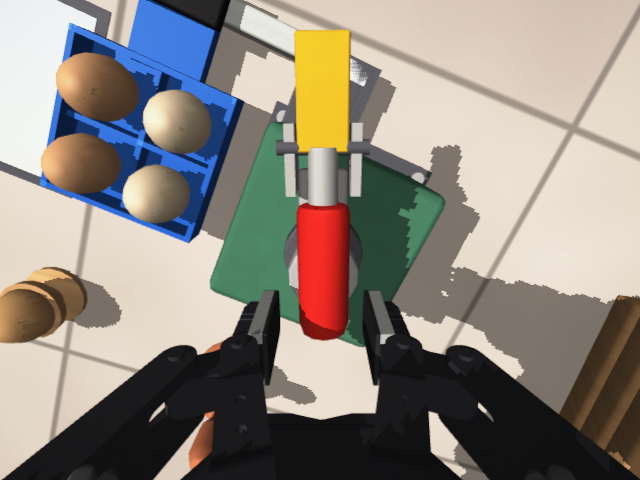

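```bash
python3 -m creep '[0,0,-0.003,0,0,0,0.3, 0,0,0,0,0,0,0.1, 0,0,0,0,0,0,0.1, 0,0,0,0,0,0,0.1]' 30
```

```text
t: 10.82
ee_pos: [0.5831, -0.1419, 0.1321]
orientation: [0.0, 0.82, -0.572, 0.001]
force: [2.9, -4.3, -1.4]
grip_width: 0.248
```

```bash
python3 -m creep '[0.001,0.0004,0.0125,0,0,0,0.1, 0.003,0.0011,0.0121,0,0,0,0.1, 0.005,0.0019,0.0114,0,0,0,0.1, 0.0067,0.0025,0.0103,0,0,0,0.1, 0.0083,0.0031,0.0089,0,0,0,0.1, 0.0097,0.0036,0.0072,0,0,0,0.1, 0.0107,0.004,0.0053,0,0,0,0.1, 0.0113,0.0042,0.0032,0,0,0,0.1, 0.0117,0.0044,0.0011,0,0,0,0.1, 0.003,0.0011,0,0,0,0,0.1, 0,0,0,0,0,0,0.1]'
python3 - <<'E'
from an import *
o=grab("g",("wrist","side","scene")); print(o["wrist"][1]["ee_pos"])
a=o["side"][0]["color"][100:240,260:420,::-1]; b=o["scene"][0]["color"][160:300,140:300,::-1]; cv2.imwrite("pics/g.png",cv2.resize(np.hstack([a,b]),None,fx=2.5,fy=2.5,interpolation=cv2.INTER_CUBIC))
E
```

```text
t: 12.2
ee_pos: [0.6534, -0.1149, 0.2041]
orientation: [-0.0, 0.82, -0.572, 0.0]
force: [-0.9, -1.7, 4.3]
grip_width: 0.233
[ 0.65341157 -0.11490564  0.20413905]
```

View pics/g.png

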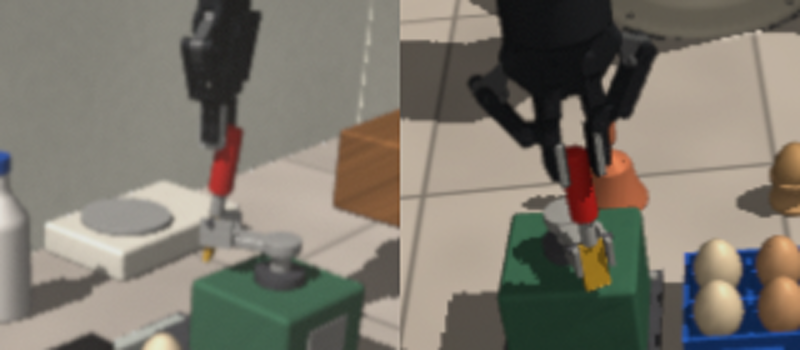

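View pics/wrist_g.png

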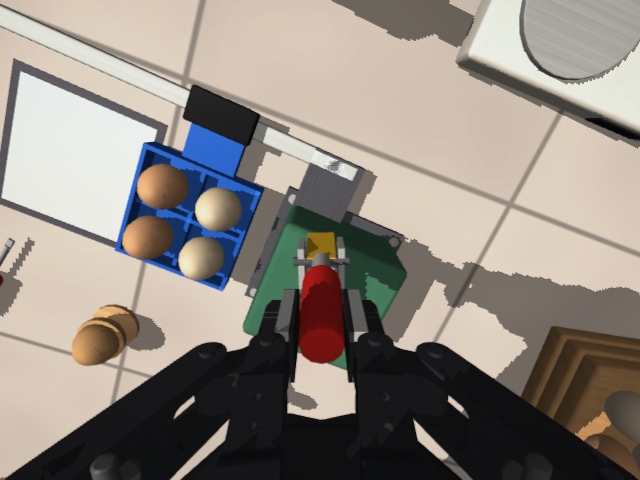

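```bash
python3 - <<'E'
from an import *
o=load("g")
for n in o:
  p,ee=o[n]; W=full(p,ee); x,y,z=W[...,0],W[...,1],W[...,2]; h=cv2.cvtColor(p["color"],cv2.COLOR_RGB2HSV); H,S,V=h[...,0],h[...,1],h[...,2]
  q=(p["depth"]>0)&(z>.145)&(np.hypot(x-.64,y+.12)<.06)&(S>150)&((H<8)|(H>172)); P=W[q]
  r=(P[:,0]-.5961)*.937+(P[:,1]+.1368)*.35; t=-(P[:,0]-.5961)*.35+(P[:,1]+.1368)*.937
  print(n,len(P))
  for a in np.arange(.15,.225,.01):
    k=abs(P[:,2]-a)<.005
    if k.sum()>5: print(" %.3f"%a,k.sum(),np.round(np.percentile(r[k],[3,50,97]),4),np.round(np.median(t[k]),4))
E
```

```text
wrist 3792
 0.170 262 [0.0597 0.0652 0.0667] 0.0008
 0.180 363 [0.0569 0.064  0.0659] 0.0008
 0.190 435 [0.0557 0.0629 0.0648] 0.0008
 0.200 487 [0.0569 0.0619 0.0636] 0.0008
 0.210 611 [0.0556 0.0607 0.0625] 0.0008
 0.220 1633 [0.0431 0.0538 0.0609] 0.0008
side 170
 0.170 35 [0.0469 0.0541 0.0622] 0.0101
 0.180 38 [0.0455 0.0526 0.0604] 0.0105
 0.190 32 [0.044  0.0515 0.059 ] 0.01
 0.200 28 [0.0428 0.0472 0.0551] 0.0099
 0.210 24 [0.0413 0.0449 0.0487] 0.01
 0.220 10 [0.042  0.0467 0.0495] 0.0066
scene 281
 0.170 45 [0.0588 0.0634 0.0671] 0.0012
 0.180 48 [0.0586 0.0629 0.0668] 0.0026
 0.190 51 [0.0579 0.0617 0.0653] 0.0013
 0.200 44 [0.0568 0.0606 0.0644] 0.0028
 0.210 44 [0.0545 0.0597 0.0634] 0.0039
 0.220 48 [0.0473 0.056  0.0614] 0.0039
```

```bash
python3 -m creep '[0,0,0,0,0,0,0.45, 0,0,0,0,0,0,0.45, -0.007,-0.0026,-0.011,0,0,0,0.45, 0,0,-0.011,0,0,0,0.45, 0,0,0,0,0,0,0.1, 0,0,0,0,0,0,0.1, 0,0,0,0,0,0,0.1, 0.0035,0.0013,0,0,0,0,0.1, 0.004,0.0015,0,0,0,0,0.1, 0.0005,0.0002,0,0,0,0,0.1, 0,0,0,0,0,0,0.1]' 30
python3 - <<'E'
from an import *
o=grab("h",("wrist","side","scene")); ee=o["wrist"][1]; P=ee["ee_pos"]; print(P,ee["force"],(P[0]-.5961)*.937+(P[1]+.1368)*.35)
a=o["side"][0]["color"][100:240,260:420,::-1]; b=o["scene"][0]["color"][160:300,140:300,::-1]; cv2.imwrite("pics/hh.png",cv2.resize(np.hstack([a,b]),None,fx=2.5,fy=2.5,interpolation=cv2.INTER_CUBIC))
for n in o:
  p,ee=o[n]; W=full(p,ee); x,y,z=W[...,0],W[...,1],W[...,2]; h=cv2.cvtColor(p["color"],cv2.COLOR_RGB2HSV); H,S,V=h[...,0],h[...,1],h[...,2]
  q=(p["depth"]>0)&(z>.145)&(np.hypot(x-.64,y+.12)<.06)&(S>150)&((H<8)|(H>172)); P=W[q]
  r=(P[:,0]-.5961)*.937+(P[:,1]+.1368)*.35; t=-(P[:,0]-.5961)*.35+(P[:,1]+.1368)*.937
  print(n,len(P))
  for a in np.arange(.15,.225,.01):
    k=abs(P[:,2]-a)<.005
    if k.sum()>5: print(" %.3f"%a,k.sum(),np.round(np.percentile(r[k],[3,50,97]),4),np.round(np.median(t[k]),4))
E
```

```text
t: 13.72
ee_pos: [0.6538, -0.1144, 0.1817]
orientation: [0.0, 0.82, -0.572, -0.001]
force: [-5.7, -0.6, -10.7]
grip_width: 0.25
[ 0.65380589 -0.11443497  0.18166226] [ -5.70256364  -0.61001532 -10.70585857] 0.06189817728795967
wrist 4948
 0.160 6 [0.0677 0.0686 0.0692] 0.0013
 0.170 294 [0.0639 0.0687 0.0701] 0.0008
 0.180 405 [0.0618 0.0687 0.0702] 0.0011
 0.190 503 [0.0618 0.0687 0.0702] 0.0015
 0.200 597 [0.0618 0.0687 0.0703] 0.0011
 0.210 770 [0.0617 0.0686 0.0703] 0.0011
 0.220 2373 [0.0521 0.0622 0.0696] 0.0012
side 52
 0.170 30 [0.0503 0.0555 0.0637] 0.011
 0.180 9 [0.0498 0.0516 0.0579] 0.0088
 0.220 6 [0.0496 0.0515 0.0529] 0.0082
scene 290
 0.170 39 [0.063  0.0679 0.0702] 0.0021
 0.180 42 [0.0653 0.0673 0.0703] 0.003
 0.190 47 [0.0629 0.0674 0.0703] 0.0027
 0.200 41 [0.0635 0.0679 0.0701] 0.0034
 0.210 47 [0.063  0.0675 0.0707] 0.0039
 0.220 71 [0.0535 0.0635 0.0691] 0.0029
```

View pics/hh.png

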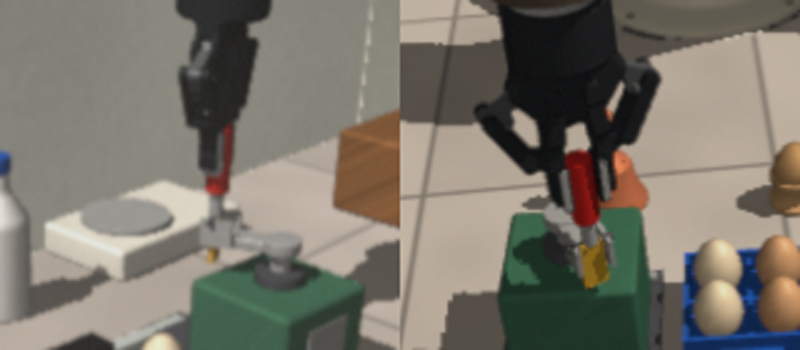

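```bash
cat > tab.py <<'E'
import numpy as np,sys
def tab(p0,n,step=10,R=.0605):
    for k in range(n):
        a,b=np.radians(p0+k*step),np.radians(p0+(k+1)*step)
        print("%d: %.4f,%.4f"%(p0+(k+1)*step,R*(np.cos(b)-np.cos(a)),R*(np.sin(b)-np.sin(a))),end="; ")
    print()
if __name__=="__main__": tab(float(sys.argv[1]),int(sys.argv[2]),float(sys.argv[3]) if len(sys.argv)>3 else 10)
E
python3 tab.py 21 20
```

```text
31: -0.0046,0.0095; 41: -0.0062,0.0085; 51: -0.0076,0.0073; 61: -0.0087,0.0059; 71: -0.0096,0.0043; 81: -0.0102,0.0026; 91: -0.0105,0.0007; 101: -0.0105,-0.0011; 111: -0.0101,-0.0029; 121: -0.0095,-0.0046; 131: -0.0085,-0.0062; 141: -0.0073,-0.0076; 151: -0.0059,-0.0087; 161: -0.0043,-0.0096; 171: -0.0026,-0.0102; 181: -0.0007,-0.0105; 191: 0.0011,-0.0105; 201: 0.0029,-0.0101; 211: 0.0046,-0.0095; 221: 0.0062,-0.0085;
```

```bash
python3 -m creep '[-0.0046,0.0095,0,0,0,0.1745,0.1, -0.0062,0.0085,0,0,0,0.1745,0.1, -0.0076,0.0073,0,0,0,0.1745,0.1, -0.0087,0.0059,0,0,0,0.1745,0.1, -0.0096,0.0043,0,0,0,0.1745,0.1, -0.0102,0.0026,0,0,0,0.1745,0.1, -0.0105,0.0007,0,0,0,0.1745,0.1, -0.0105,-0.0011,0,0,0,0.1745,0.1, -0.0101,-0.0029,0,0,0,0.1745,0.1, -0.0095,-0.0046,0,0,0,0.1745,0.1]' 50
python3 - <<'E'
from an import *
ee=get_obs(); P=ee["ee_pos"]; v=P[:2]-[.5961,-.1368]; print(np.hypot(*v),np.degrees(np.arctan2(v[1],v[0])),ee["wrist_torque"],ee["joints"])
q=ee["orientation"]; print("psi",np.degrees(2*np.arctan2(q[2],q[1])))
E
```

```text
t: 15.12
ee_pos: [0.5665, -0.0833, 0.182]
orientation: [-0.001, 0.965, 0.264, 0.0]
force: [4.1, 8.4, -16.1]
grip_width: 0.242
0.06118135205583928 118.9852979754571 [ 1.64936985 -0.59840111  0.19681522] [-0.28153916  0.16659173  1.51873885  0.00180082  1.45646461 -0.81514664]
psi 30.561675439357824
```

```bash
python3 -m creep '[-0.0085,-0.0062,0,0,0,0.1745,0.1, -0.0073,-0.0076,0,0,0,0.1745,0.1, -0.0059,-0.0087,0,0,0,0.1745,0.1, -0.0043,-0.0096,0,0,0,0.1745,0.1, -0.0026,-0.0102,0,0,0,0.1745,0.1, -0.0007,-0.0105,0,0,0,0.1745,0.1, 0.0011,-0.0105,0,0,0,0.1745,0.1, 0.0029,-0.0101,0,0,0,0.1745,0.1, 0.0046,-0.0095,0,0,0,0.1745,0.1, 0.0062,-0.0085,0,0,0,0.1745,0.1, 0,0,0,0,0,0,0.1]'
python3 - <<'E'
from an import *
ee=get_obs(); P=ee["ee_pos"]; v=P[:2]-[.5961,-.1368]; print(np.hypot(*v),np.degrees(np.arctan2(v[1],v[0])),ee["wrist_torque"],ee["joints"])
q=ee["orientation"]; print("psi",np.degrees(2*np.arctan2(q[2],q[1])))
o=grab("i",("side","scene"))
a=o["side"][0]["color"][120:320,220:460,::-1]; b=o["scene"][0]["color"][160:360,140:380,::-1]; cv2.imwrite("pics/ii.png",cv2.resize(np.hstack([a,b]),None,fx=1.6,fy=1.6,interpolation=cv2.INTER_CUBIC))
E
```

```text
t: 16.5
ee_pos: [0.5516, -0.1758, 0.1819]
orientation: [-0.001, 0.42, 0.908, -0.0]
force: [-12.0, 2.8, -5.7]
grip_width: 0.245
0.05917041113639379 -138.8012323789388 [0.37305944 2.10244217 0.78654572] [-4.41313769e-01  1.81106312e-01  1.50188153e+00 -4.33119197e-04
  1.46068841e+00 -2.71663701e+00]
psi 130.36917146862913
```

View pics/ii.png

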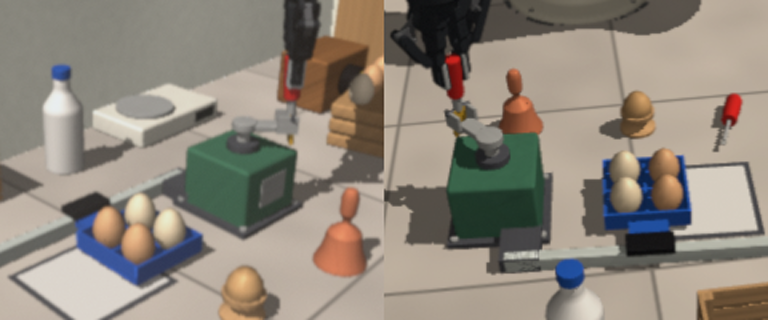

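```bash
python3 -m creep '[0,0,0,0,0,0,0.7, 0,0,0,0,0,0,0.7, 0,0,0,0,0,-0.1848,0.7, 0,0,0,0,0,-0.1848,0.7, 0,0,0,0,0,-0.1848,0.7, 0,0,0,0,0,-0.1848,0.7, 0,0,0,0,0,-0.1848,0.7, 0,0,0,0,0,-0.1848,0.7, 0,0,0,0,0,-0.1848,0.7, 0,0,0,0,0,-0.1848,0.7, 0,0,0,0,0,-0.1848,0.7, 0,0,0,0,0,-0.1848,0.7]' 50
python3 -m creep '[0,0,0,0,0,-0.1848,0.7, 0,0,0,0,0,-0.1848,0.7, 0,0,0,0,0,-0.1848,0.7, 0,0,0,0,0,-0.1848,0.7, 0,0,0,0,0,-0.1848,0.7, 0,0,0,0,0,-0.1848,0.7, 0,0,0,0,0,-0.1848,0.6, 0,0,0,0,0,0,0.5]'
python3 - <<'E'
from an import *
ee=get_obs(); P=ee["ee_pos"]; v=P[:2]-[.5961,-.1368]; print(np.hypot(*v),np.degrees(np.arctan2(v[1],v[0])),ee["wrist_torque"],ee["joints"])
q=ee["orientation"]; print("psi",np.degrees(2*np.arctan2(q[2],q[1])))
o=grab("j",("wrist",)); p,ee=o["wrist"]
W=full(p,ee); x,y,z=W[...,0],W[...,1],W[...,2]; h=cv2.cvtColor(p["color"],cv2.COLOR_RGB2HSV); H,S,V=h[...,0],h[...,1],h[...,2]
q=(p["depth"]>0)&(z>.145)&(np.hypot(x-P[0],y-P[1])<.05)&(S>150)&((H<8)|(H>172)); Q=W[q]; k=Q[:,2]>.217; print(k.sum(),cv2.minAreaRect(Q[k][:,:2].astype(np.float32)),Q[:,2].max())
E
```

```text
t: 18.1
ee_pos: [0.5526, -0.1759, 0.1825]
orientation: [0.0, 0.978, 0.207, 0.001]
force: [0.6, -0.4, -0.0]
grip_width: 0.697
t: 19.1
ee_pos: [0.5525, -0.1759, 0.1824]
orientation: [-0.0, 0.907, -0.421, 0.001]
force: [-0.6, 0.6, -0.2]
grip_width: 0.5
0.05854410942989117 -138.15674152274087 [-0.02589634 -0.00093321 -0.03968944] [-4.41088210e-01  1.80430580e-01  1.50167419e+00  1.45026968e-04
  1.45822653e+00  4.27589175e-01]
psi -49.77247613547193
2190 ((0.5557736158370972, -0.17174634337425232), (0.01999749056994915, 0.020509768277406693), 83.57698059082031) 0.2221122636402538
```

View pics/wrist_j.png

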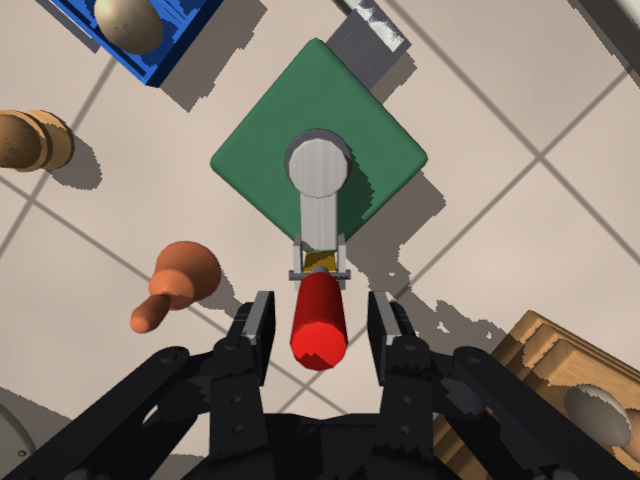

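```bash
sed -i 's/R=.0605/R=.063/' tab.py; python3 tab.py 221.5 18; python3 -m creep '[0,0,0,0,0,0,0.1, 0,0,0,0,0,0,0.1, 0,0,0,0,0,0,0.1, -0.0037,-0.0033,0,0,0,0,0.1, 0,0,0,0,0,0,0.1]' 60
python3 - <<'E'
from an import *
o=grab("k",("wrist",)); p,ee=o["wrist"]; P=ee["ee_pos"]; v=P[:2]-[.5961,-.1368]; print(np.hypot(*v),np.degrees(np.arctan2(v[1],v[0])))
W=full(p,ee); x,y,z=W[...,0],W[...,1],W[...,2]; h=cv2.cvtColor(p["color"],cv2.COLOR_RGB2HSV); H,S,V=h[...,0],h[...,1],h[...,2]
q=(p["depth"]>0)&(z>.145)&(np.hypot(x-P[0],y-P[1])<.05)&(S>150)&((H<8)|(H>172)); Q=W[q]; k=Q[:,2]>.217; c=np.array(cv2.minAreaRect(Q[k][:,:2].astype(np.float32))[0])-[.5961,-.1368]; print(np.hypot(*c),np.degrees(np.arctan2(c[1],c[0])))
u=-v/np.hypot(*v); r=-(Q[:,:2]-[.5961,-.1368])@u
for a in (.17,.18,.19,.2,.21): 
  k=abs(Q[:,2]-a)<.005; print(a,k.sum(),np.percentile(r[k],[3,97]) if k.sum()>5 else 0)
E
```

```text
231: 0.0080,-0.0076; 241: 0.0092,-0.0061; 251: 0.0101,-0.0044; 261: 0.0107,-0.0026; 271: 0.0110,-0.0007; 281: 0.0109,0.0012; 291: 0.0105,0.0031; 301: 0.0098,0.0049; 311: 0.0088,0.0065; 321: 0.0076,0.0080; 331: 0.0061,0.0092; 341: 0.0044,0.0101; 351: 0.0026,0.0107; 361: 0.0007,0.0110; 371: -0.0012,0.0109; 381: -0.0031,0.0105; 391: -0.0049,0.0098; 401: -0.0065,0.0088; 
t: 19.77
ee_pos: [0.549, -0.1786, 0.1821]
orientation: [-0.001, 0.907, -0.421, 0.001]
force: [4.5, 4.4, 3.8]
grip_width: 0.244
0.06300898180868311 -138.4088760280832
0.05762904488806537 -138.68079122434364
0.17 257 [0.04896799 0.05497745]
0.18 349 [0.04877054 0.05568995]
0.19 434 [0.04843797 0.05572984]
0.2 521 [0.04812381 0.0555566 ]
0.21 652 [0.04790228 0.05578434]
```

```bash
python3 -m creep '[0.008,-0.0076,0,0,0,0.1745,0.1, 0.0092,-0.0061,0,0,0,0.1745,0.1, 0.0101,-0.0044,0,0,0,0.1745,0.1, 0.0107,-0.0026,0,0,0,0.1745,0.1, 0.011,-0.0007,0,0,0,0.1745,0.1, 0.0109,0.0012,0,0,0,0.1745,0.1, 0.0105,0.0031,0,0,0,0.1745,0.1, 0.0098,0.0049,0,0,0,0.1745,0.1, 0.0088,0.0065,0,0,0,0.1745,0.1]'
python3 -c "
from an import *
ee=get_obs(); P=ee['ee_pos']; v=P[:2]-[.5961,-.1368]; print(np.hypot(*v),np.degrees(np.arctan2(v[1],v[0])),ee['wrist_torque'])"
```

```text
t: 20.95
ee_pos: [0.6371, -0.1843, 0.1819]
orientation: [-0.001, 0.938, 0.346, -0.001]
force: [-7.9, 1.9, 6.8]
grip_width: 0.241
0.06274723009845302 -49.15189750602589 [0.72479003 1.41584099 0.04253435]
```

```bash
python3 -m creep '[0.0076,0.008,0,0,0,0.1745,0.1, 0.0061,0.0092,0,0,0,0.1745,0.1, 0.0044,0.0101,0,0,0,0.1745,0.1, 0.0026,0.0107,0,0,0,0.1745,0.1, 0.0007,0.011,0,0,0,0.1745,0.1, -0.0012,0.0109,0,0,0,0.1745,0.1, -0.0031,0.0105,0,0,0,0.1745,0.1, -0.0049,0.0098,0,0,0,0.1745,0.1, -0.0065,0.0088,0,0,0,0.1745,0.1, 0,0,0,0,0,0,0.1]'
python3 -c "
from an import *
ee=get_obs(); P=ee['ee_pos']; v=P[:2]-[.5961,-.1368]; print(np.hypot(*v),np.degrees(np.arctan2(v[1],v[0])),ee['wrist_torque'],ee['joints'][5])"
```

```text
t: 22.2
ee_pos: [0.6421, -0.0958, 0.182]
orientation: [-0.0, 0.42, 0.908, -0.001]
force: [-5.5, -1.7, 5.4]
grip_width: 0.242
0.061628918872276096 41.7271495502925 [-0.48661709  1.53252913 -0.03845377] -2.5409786453134364
```

Release and unwind 180°.

```bash
python3 -m creep '[0,0,0,0,0,0,0.7, 0,0,0,0,0,0,0.7, 0,0,0,0,0,-0.1848,0.7, 0,0,0,0,0,-0.1848,0.7, 0,0,0,0,0,-0.1848,0.7, 0,0,0,0,0,-0.1848,0.7, 0,0,0,0,0,-0.1848,0.7, 0,0,0,0,0,-0.1848,0.7, 0,0,0,0,0,-0.1848,0.7, 0,0,0,0,0,-0.1848,0.7, 0,0,0,0,0,-0.1848,0.7, 0,0,0,0,0,-0.1848,0.7]' 50
python3 -m creep '[0,0,0,0,0,-0.1848,0.7, 0,0,0,0,0,-0.1848,0.7, 0,0,0,0,0,-0.1848,0.7, 0,0,0,0,0,-0.1848,0.7, 0,0,0,0,0,-0.1848,0.7, 0,0,0,0,0,-0.1848,0.7, 0,0,0,0,0,-0.1848,0.6, 0,0,0,0,0,0,0.5]'
cat > rep.py <<'E'
from an import *
import sys
C=np.array([.5961,-.1368])
o=grab(sys.argv[1],("wrist",)); p,ee=o["wrist"]; P=ee["ee_pos"]; v=P[:2]-C; print("tcp",np.hypot(*v),np.degrees(np.arctan2(v[1],v[0])))
q=ee["orientation"]; print("psi",np.degrees(2*np.arctan2(q[2],q[1])),"j6",ee["joints"][5])
W=full(p,ee); x,y,z=W[...,0],W[...,1],W[...,2]; h=cv2.cvtColor(p["color"],cv2.COLOR_RGB2HSV); H,S,V=h[...,0],h[...,1],h[...,2]
q=(p["depth"]>0)&(z>.145)&(np.hypot(x-P[0],y-P[1])<.05)&(S>150)&((H<8)|(H>172)); Q=W[q]; k=Q[:,2]>.217; c=np.array(cv2.minAreaRect(Q[k][:,:2].astype(np.float32))[0])-C; print("top",np.hypot(*c),np.degrees(np.arctan2(c[1],c[0])),c+C,Q[:,2].max())
u=v/np.hypot(*v); r=(Q[:,:2]-C)@u
for a in (.17,.18,.19,.2,.21): 
  k=abs(Q[:,2]-a)<.005; print(a,k.sum(),np.percentile(r[k],[3,97]) if k.sum()>5 else 0)
E
python3 rep.py l
```

```text
t: 23.7
ee_pos: [0.6432, -0.0958, 0.1815]
orientation: [-0.0, 0.978, 0.207, -0.0]
force: [0.1, -0.1, 0.7]
grip_width: 0.703
t: 24.7
ee_pos: [0.6432, -0.0958, 0.1816]
orientation: [-0.0, 0.907, -0.421, -0.0]
force: [0.1, -0.5, -0.7]
grip_width: 0.502
tcp 0.062440479121489936 41.07227541973509
psi -49.80858001395593 j6 0.603032649651922
top 0.059332208098825105 41.723093338058895 [ 0.64038378 -0.09731256] 0.22208836940997764
0.17 293 [0.06278276 0.06992919]
0.18 421 [0.06204998 0.06987688]
0.19 510 [0.06187994 0.06980501]
0.2 608 [0.0619493  0.06973241]
0.21 753 [0.06180602 0.06967699]
```

View pics/wrist_l.png

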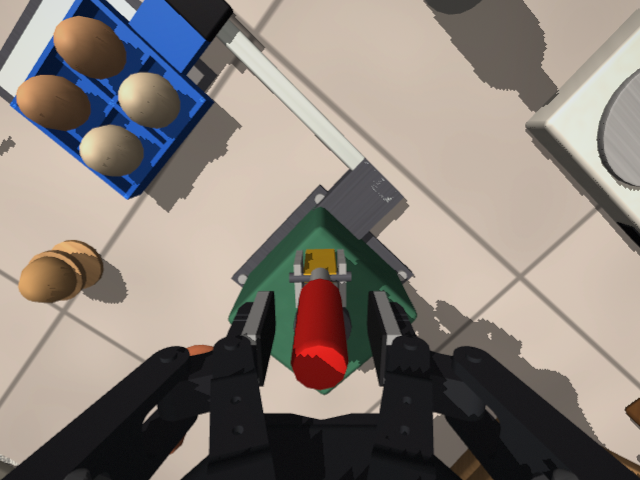

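```bash
python3 tab.py 41.5 12 10.5; python3 -m creep '[0,0,0,0,0,0,0.1, 0,0,0,0,0,0,0.1, 0,0,0,0,0,0,0.1]' 60
```

```text
52: -0.0084,0.0079; 62: -0.0097,0.0062; 73: -0.0107,0.0044; 83: -0.0113,0.0023; 94: -0.0115,0.0003; 104: -0.0114,-0.0019; 115: -0.0109,-0.0039; 125: -0.0100,-0.0058; 136: -0.0087,-0.0075; 146: -0.0072,-0.0090; 157: -0.0055,-0.0102; 167: -0.0035,-0.0110; 
t: 25.12
ee_pos: [0.6432, -0.0958, 0.1819]
orientation: [-0.0, 0.907, -0.421, 0.0]
force: [-0.2, 0.6, 2.4]
grip_width: 0.242
```

```bash
python3 -m creep '[-0.0084,0.0079,0,0,0,0.1833,0.1, -0.0097,0.0062,0,0,0,0.1833,0.1, -0.0107,0.0044,0,0,0,0.1833,0.1, -0.0113,0.0023,0,0,0,0.1833,0.1, -0.0115,0.0003,0,0,0,0.1833,0.1, -0.0114,-0.0019,0,0,0,0.1833,0.1, -0.0109,-0.0039,0,0,0,0.1833,0.1, -0.01,-0.0058,0,0,0,0.1833,0.1, -0.0087,-0.0075,0,0,0,0.1833,0.1, -0.0072,-0.009,0,0,0,0.1833,0.1, -0.0055,-0.0102,0,0,0,0.1833,0.1, -0.0035,-0.011,0,0,0,0.1833,0.1]'
python3 -m creep '[0,0,0,0,0,0,0.1]'
python3 rep.py m
python3 - <<'E'
from an import *
o=grab("n",("scene","side"))
yaw=np.radians(-3.5); d=np.array([-np.sin(yaw),np.cos(yaw)]); ex=np.array([d[1],-d[0]])
for n in o:
  p,ee=o[n]; W=full(p,ee); z=W[...,2]; h=cv2.cvtColor(p["color"],cv2.COLOR_RGB2HSV)
  m=(p["depth"]>0)&(h[...,0]>100)&(h[...,0]<130)&(h[...,1]>120)&(abs(z-.034)<.004)&(W[...,1]>.03)&(W[...,1]<.25)&(W[...,0]>.5)&(W[...,0]<.69); P=W[m][:,:2]
  Y=P@d-.061*.5961+.998*.1368 ; X=P@ex-np.dot([.5961,-.1368],ex)
  print(n,"tray rel hub y",np.percentile(Y,[.5,99.5]),np.mean(np.percentile(Y,[.5,99.5])),"x",np.percentile(X,[.5,99.5]))
a=o["side"][0]["color"][120:360,180:440,::-1]; b=o["scene"][0]["color"][160:400,180:440,::-1]; cv2.imwrite("pics/nn.png",cv2.resize(np.hstack([a,b]),None,fx=1.5,fy=1.5,interpolation=cv2.INTER_CUBIC))
E
```

```text
t: 26.62
ee_pos: [0.5334, -0.1238, 0.1818]
orientation: [-0.001, 0.785, 0.62, -0.0]
force: [-6.0, 3.2, 4.3]
grip_width: 0.247
t: 26.75
ee_pos: [0.5333, -0.1242, 0.1819]
orientation: [-0.001, 0.786, 0.618, -0.001]
force: [-8.1, 4.0, 5.7]
grip_width: 0.24
tcp 0.06401279688581421 168.66914060806792
psi 76.37524530398018 j6 -1.7023783161395925
top 0.060217325630922185 168.2651315893489 [ 0.53714126 -0.12455281] 0.2223375596417794
0.17 294 [0.06420398 0.07106181]
0.18 421 [0.06388031 0.07096988]
0.19 525 [0.06325029 0.07063775]
0.2 630 [0.06309665 0.07052768]
0.21 754 [0.06281457 0.07033444]
scene tray rel hub y [0.21120564 0.32040633] 0.26580598693331065 x [-0.05629138  0.05533556]
side tray rel hub y [0.21186311 0.32053475] 0.26619892615652435 x [-0.05783031  0.0538973 ]
```

View pics/nn.png

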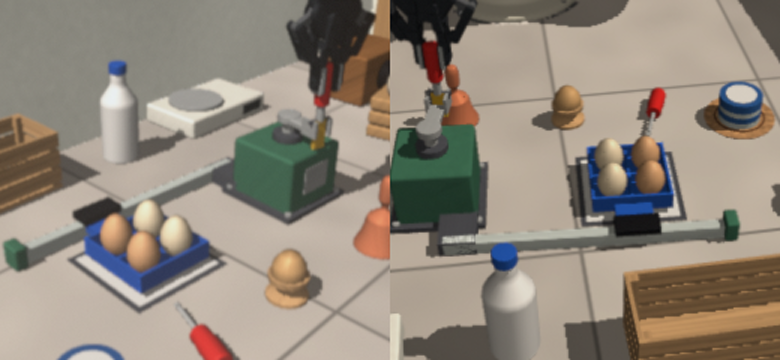

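View pics/wrist_m.png

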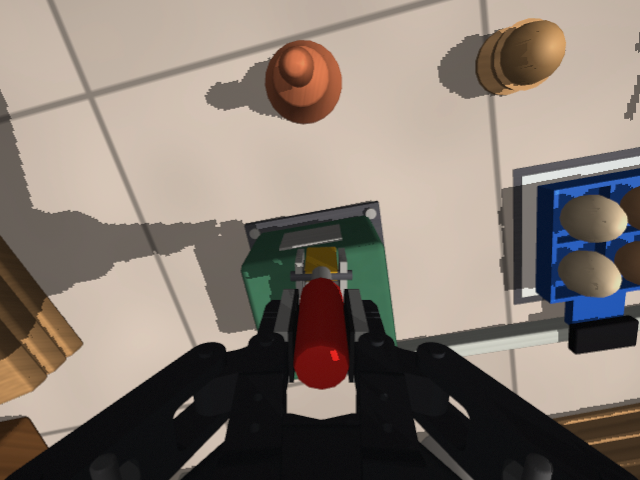

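```bash
python3 -m creep '[0,0,0,0,0,0,0.45, 0,0,0,0,0,0,0.45, 0.002,-0.0004,0.015,0,0,0,0.45, 0.002,-0.0004,0.011,0,0,0,0.45, 0,0,0,0,0,0,0.1, 0,0,0,0,0,0,0.1, 0,0,0,0,0,0,0.1]' 30
python3 rep.py q
```

```text
t: 27.78
ee_pos: [0.5389, -0.1251, 0.2091]
orientation: [0.001, 0.787, 0.617, 0.001]
force: [0.2, -0.9, 13.5]
grip_width: 0.237
tcp 0.058392898944182946 168.3956221447223
psi 76.16814700971554 j6 -1.6965256323723983
top 0.059706307274025844 167.74476386108105 [ 0.5377543  -0.12412632] 0.2222335233292932
0.17 180 [0.06438471 0.07081107]
0.18 260 [0.06297162 0.07080312]
0.19 314 [0.06242006 0.07056344]
0.2 365 [0.06202794 0.0702817 ]
0.21 449 [0.06314298 0.070146  ]
```

```bash
python3 -m creep '[0.0122,-0.0025,-0.0011,0,0,0,0.1, 0.0119,-0.0024,-0.0032,0,0,0,0.1, 0.0112,-0.0023,-0.0053,0,0,0,0.1, 0.0101,-0.0021,-0.0072,0,0,0,0.1, 0.0087,-0.0018,-0.0089,0,0,0,0.1, 0.0071,-0.0014,-0.0103,0,0,0,0.1, 0.0052,-0.0011,-0.0114,0,0,0,0.1, 0.0031,-0.0006,-0.0121,0,0,0,0.1, 0.0011,-0.0002,-0.0115,0,0,0,0.1, 0,0,0,0,0,0,0.1]'
python3 - <<'E'
from an import *
o=grab("r",("wrist","side"))
a=o["side"][0]["color"][100:240,260:420,::-1]; cv2.imwrite("pics/rr.png",cv2.resize(a,None,fx=4,fy=4,interpolation=cv2.INTER_CUBIC))
E
```

```text
t: 29.08
ee_pos: [0.6098, -0.1408, 0.1366]
orientation: [0.002, 0.787, 0.617, -0.0]
force: [7.6, -12.1, 2.7]
grip_width: 0.238
```

View pics/rr.png

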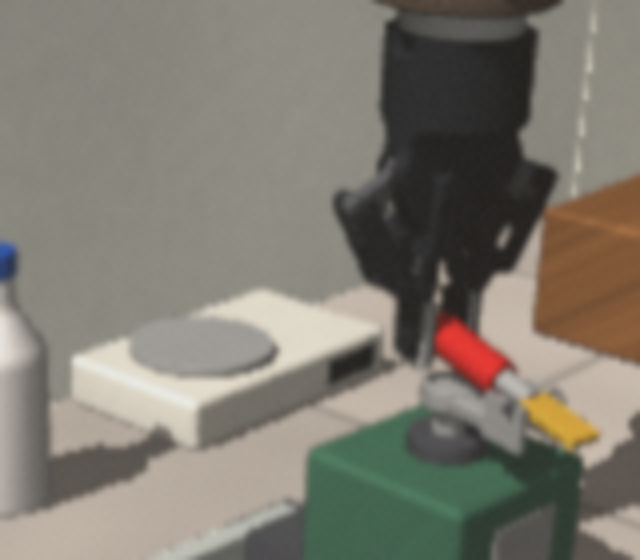

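View pics/wrist_r.png

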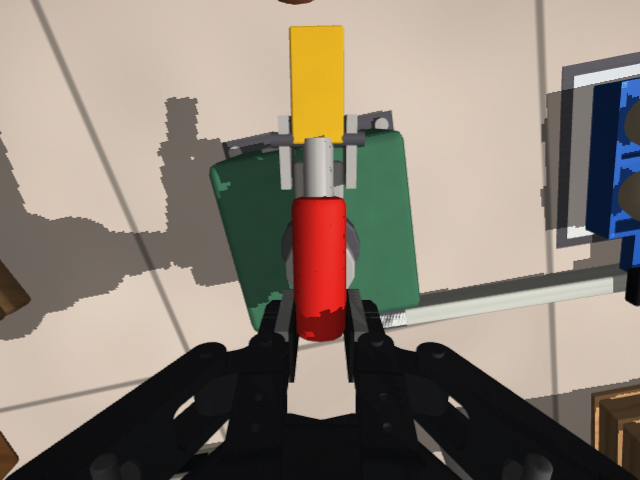

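```bash
python3 -m creep '[0,0,0,0,0,0,0.5, 0,0,0,0,0,0,0.5, 0,0,0.03,0,0,0,0.5, 0,0,0.045,0,0,0,0.2, -0.005,0.001,0,0,0,0,0, 0,0,0,0,0,0,0, 0,0,0,0,0,0,0, 0,0,0,0,0,0,0]' 30
python3 - <<'E'
from an import *
C=np.array([.5961,-.1368])
o=grab("s",("wrist",)); p,ee=o["wrist"]; print(ee["ee_pos"],ee["grip_width"])
W=full(p,ee); x,y,z=W[...,0],W[...,1],W[...,2]; h=cv2.cvtColor(p["color"],cv2.COLOR_RGB2HSV); H,S,V=h[...,0],h[...,1],h[...,2]
q=(p["depth"]>0)&(z>.12)&(z<.2)&(np.hypot(x-C[0],y-C[1])<.11)
for k,m in(("r",q&(S>150)&((H<8)|(H>172))),("y",q&(S>100)&(H>15)&(H<35))):
  P=W[m]; a=np.radians(168.5); r=(P[:,:2]-C)@[np.cos(a),np.sin(a)]; t=(P[:,:2]-C)@[-np.sin(a),np.cos(a)]
  print(k,len(P),np.percentile(r,[1,99]),np.percentile(t,[1,99])); 
  kk=abs(t-np.median(t))<.003; print(" slope",np.degrees(np.arctan(np.polyfit(r[kk],P[kk][:,2],1)[0])),np.percentile(P[kk][:,2],[5,95]))
E
```

```text
t: 30.18
ee_pos: [0.6037, -0.1381, 0.2109]
orientation: [-0.001, 0.787, 0.617, -0.0]
force: [0.3, -0.3, 1.5]
grip_width: -0.001
[ 0.60374076 -0.13805917  0.21091325] -0.0007923008081440229
r 3207 [-0.01505212  0.03945796] [-0.01046101  0.01046057]
 slope -9.979809065241035 [0.15462764 0.16385025]
y 2400 [0.06039625 0.09980392] [-0.011456   0.0080211]
 slope -9.955269221993829 [0.13659234 0.14310648]
```

View pics/wrist_s.png

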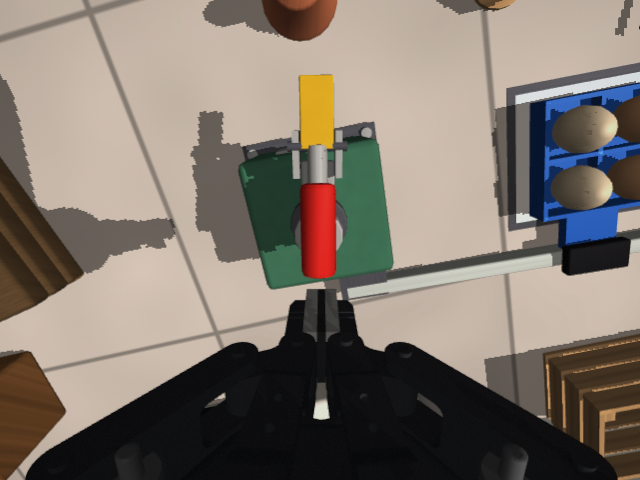

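```bash
python3 -m creep '[0,0,-0.03,0,0,0,0, 0,0,-0.015,0,0,0,0, 0,0,-0.006,0,0,0,0, 0,0,-0.005,0,0,0,0, 0,0,-0.004,0,0,0,0, 0,0,-0.001,0,0,0,0, 0,0,0,0,0,0,0]'
```

```text
t: 31.1
ee_pos: [0.604, -0.1382, 0.151]
orientation: [0.0, 0.787, 0.617, -0.0]
force: [0.9, -0.1, 0.8]
grip_width: 0.001
```

```bash
python3 -m creep '[0,0,-0.001,0,0,0,0, 0,0,-0.001,0,0,0,0, 0,0,0,0,0,0,0]'
```

```text
t: 31.48
ee_pos: [0.6041, -0.1383, 0.1504]
orientation: [0.001, 0.787, 0.617, 0.0]
force: [-5.4, 0.7, 15.5]
grip_width: -0.001
```

Hard stop reached (15 N). Lift off and look at everything from above.

```bash
python3 -m creep '[0,0,0.03,0,0,0,0, 0,0,0.05,0,0,0,0, -0.01,0.02,0.05,0,0,0,0, -0.01,0.045,0.03,0,0,0,0, -0.01,0.05,0,0,0,0,0, -0.01,0.05,0,0,0,0,0, 0,0.02,0,0,0,0,0, 0,0,0,0,0,0,0]'
cat > fin.py <<'E'
from an import *
import sys
C=np.array([.5961,-.1368])
o=grab(sys.argv[1],("wrist","scene","side")); print(o["wrist"][1]["ee_pos"])
yaw=np.radians(-3.5); d=np.array([-np.sin(yaw),np.cos(yaw)]); ex=np.array([d[1],-d[0]])
for n in o:
  p,ee=o[n]; print("==",n)
  W=full(p,ee); x,y,z=W[...,0],W[...,1],W[...,2]; h=cv2.cvtColor(p["color"],cv2.COLOR_RGB2HSV); H,S,V=h[...,0],h[...,1],h[...,2]
  ok=p["depth"]>0
  q=ok&(z>.12)&(z<.2)&(np.hypot(x-C[0],y-C[1])<.11)
  rm=q&(S>130)&((H<8)|(H>172));ym=q&(S>100)&(H>15)&(H<35)
  P=np.r_[W[rm],W[ym]]
  if len(P)>30:
    f=cv2.fitLine(P[:,:2].astype(np.float32),cv2.DIST_HUBER,0,.01,.01).ravel(); u=f[:2]*(-np.sign(f[0])); print("handle ang",np.degrees(np.arctan2(u[1],u[0])))
    for k,m in(("r",rm),("y",ym)):
      Q=W[m]; r=(Q[:,:2]-C)@u; t=(Q[:,:2]-C)@[-u[1],u[0]]; kk=abs(t-np.median(t))<.005
      print(k,len(Q),np.percentile(r,[1,99]),"z",np.percentile(Q[kk][:,2],[5,50,95]),"slope",np.degrees(np.arctan(np.polyfit(r[kk],Q[kk][:,2],1)[0])))
  m=ok&(H>100)&(H<130)&(S>120)&(abs(z-.034)<.004)&(y>.03)&(y<.25)&(x>.5)&(x<.69); T=W[m][:,:2]
  if len(T)>30:
    Y=(T-C)@d; X=(T-C)@ex; print("tray y",np.percentile(Y,[.5,99.5]),np.mean(np.percentile(Y,[.5,99.5])),"x",np.percentile(X,[.5,99.5]))
  m=ok&(abs(z)<.006)&(V<100)&(S<70); 
  F=W[m][:,:2]; Y=(F-C)@d; X=(F-C)@ex; k=(abs(Y-.265)<.09)&(abs(X)<.09)
  if k.sum()>30:
    print("frame y",np.percentile(Y[k],[.5,99.5]),"x",np.percentile(X[k],[.5,99.5]))
E
python3 fin.py u
```

```text
t: 32.48
ee_pos: [0.564, 0.0476, 0.3088]
orientation: [0.0, 0.787, 0.617, -0.0]
force: [1.2, 0.3, 0.3]
grip_width: 0.002
[0.56399205 0.04760906 0.30883392]
== wrist
handle ang 169.11458
r 1332 [-0.01792663  0.03827669] z [0.14004839 0.14890517 0.15166621] slope 1.1039036428580424
y 1042 [0.05991998 0.10049034] z [0.14219004 0.14356227 0.1447842 ] slope -0.695595675172307
tray y [0.20900988 0.31862911] 0.26381949655052106 x [-0.05601659  0.05420652]
frame y [0.1799122  0.33539869] x [-0.07235853  0.07100817]
== scene
handle ang 167.47795
r 253 [-0.01962329  0.03794358] z [0.13555449 0.14910924 0.15228382] slope 6.018366168967275
y 115 [0.06138155 0.10080792] z [0.14135619 0.14319324 0.14488276] slope -1.9822823291645095
tray y [0.21093884 0.32016029] 0.2655495635452307 x [-0.05603592  0.05539223]
frame y [0.18326674 0.33743269] x [-0.0715205   0.06997841]
== side
handle ang 170.04538
r 181 [-0.01680775  0.03842796] z [0.13555559 0.14368177 0.14879026] slope 1.5898448483586984
y 124 [0.05957834 0.10186302] z [0.13923305 0.14137356 0.14244525] slope -1.0484806464570402
tray y [0.21141403 0.3204962 ] 0.2659551129205881 x [-0.05753899  0.05403   ]
frame y [0.18024935 0.33421416] x [-0.07158445  0.06654637]
```

View pics/wrist_u.png

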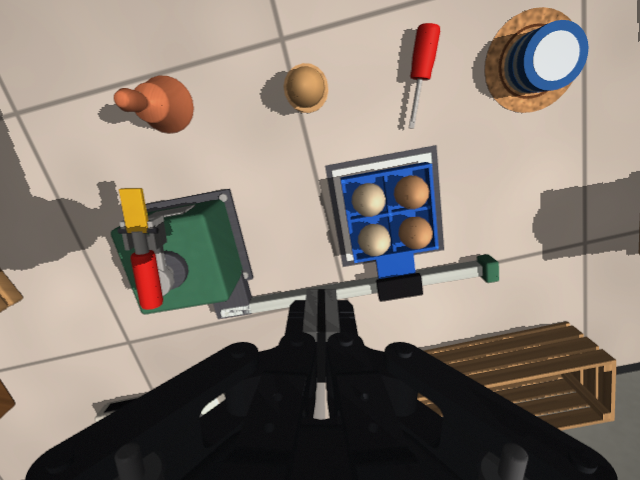

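View pics/scene_u.png

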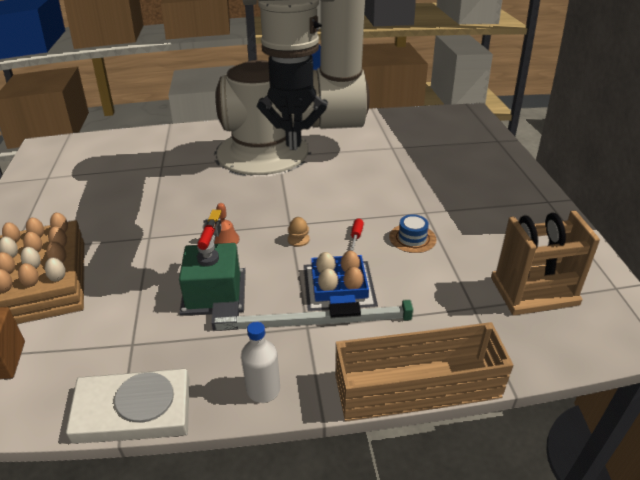

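```bash
python3 -m creep '[0.015,0.03,-0.01,0,0,0,0, 0.02,0.03,-0.01,0,0,0,0, 0.01,0.02,0,0,0,0,0, 0,0,0,0,0,0,0]'; python3 fin.py v | head -8
```

```text
t: 33.12
ee_pos: [0.6094, 0.1271, 0.2886]
orientation: [-0.0, 0.787, 0.617, -0.0]
force: [-1.0, 0.1, -0.2]
grip_width: 0.002
[0.60939411 0.12709067 0.28857698]
== wrist
handle ang 170.54623
r 1803 [-0.01707936  0.0381794 ] z [0.13795248 0.14732099 0.1513623 ] slope 1.366137688085007
y 1244 [0.05963174 0.09991376] z [0.14245455 0.14352275 0.14463586] slope 0.12212118514874674
tray y [0.20952843 0.31854997] 0.26403919739016013 x [-0.05593252  0.05417884]
frame y [0.18009973 0.33556297] x [-0.07232605  0.07009642]
== scene
```

View pics/wrist_v.png

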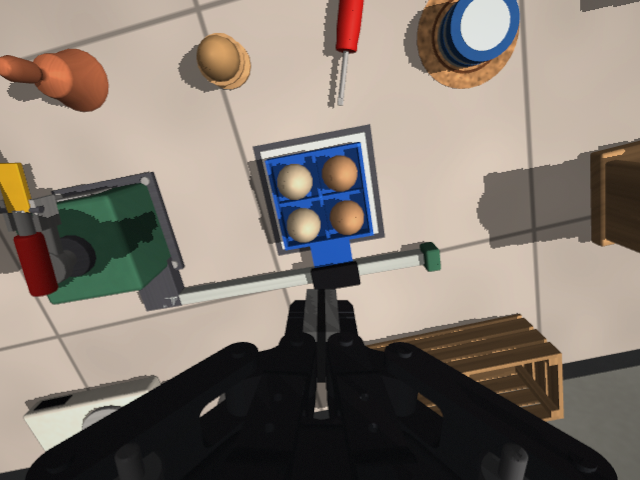

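```bash
python3 - <<'E'
from an import *
C=np.array([.5961,-.1368]); p,ee=load("v")["wrist"]
yaw=np.radians(-3.5); d=np.array([-np.sin(yaw),np.cos(yaw)]); ex=np.array([d[1],-d[0]])
g=cv2.resize(p["color"][110:270,235:405,::-1],None,fx=4.5,fy=3.7,interpolation=cv2.INTER_CUBIC); g=cv2.resize(p["color"][110:270,235:405,::-1],None,fx=3.7,fy=3.7,interpolation=cv2.INTER_CUBIC); cv2.imwrite("pics/vz.png",g)
def yx(uv,z): w=plane(p,uv,z,ee)[:,:2]-C; return np.round(np.c_[w@d,w@ex],4)
print(yx([[254,148],[370,125],[384,238]],0.))
E
```

```text
[[ 0.1941 -0.0702]
 [ 0.3367 -0.0714]
 [ 0.3358  0.0727]]
```

View pics/vz.png

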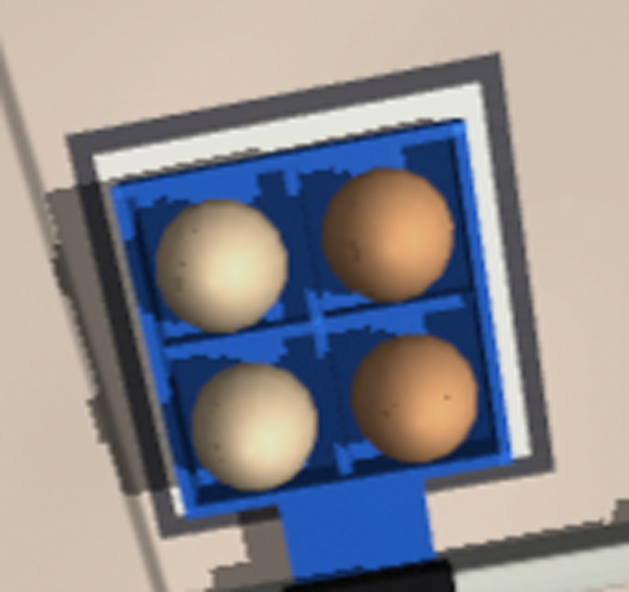

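```bash
python3 -c "
from workcell import *
print(get_obs()['t'],get_obs()['force']); print(finish_job())"
```

```text
33.275 [-0.59702717  0.15996062  0.42551987]
the job is handed in; nothing more can be done
None
```

I finished the job and handed it in at about 33 s of the 72 s allowed.

- **Tin:** I moved it upright from the light panel into the ring on the cork mat. It stands about 2 mm from the ring's centre.
- **Handle up and cranking:** I swung the handle upright and cranked counterclockwise about 508° in three regripped strokes. The first lift stopped about 6° short of upright, and I corrected it before cranking. The handle had leaned in by about 5–6° when I released it after the first stroke, so I straightened it again.
- **Handle down:** I folded the handle back and pressed it down to its stop. The last views show it flat, with the thumb tab's top at about 143 mm.
- **Tray position:** The cameras disagree slightly. The wrist camera puts the tray about 1 mm short of the panel's centre, and the scene and side cameras put it 0.5 to 1 mm past. The final arm angle measured 167.5° to 170.5° across views, against a target of 168.8°.
- **Other items:** The hand never touched the egg tray. The nest egg, bell and screwdriver looked undisturbed in the last pictures, though I did not measure them again.

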